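# Load a mould frame into the blasting cabinet and start it

### The arm

A 6-joint arm with a two-finger parallel gripper is mounted at the origin on the work surface. World frame = base frame: x ahead of the robot, y to its left, z up, the work surface at z = 0. Lengths are in mm, angles in rad, forces in N, time in s.
With the tool pointing down it reaches from about 350 to 775 mm from the base axis. Payload 7.3 kg.
Tool frame: the origin (TCP) lies at the very end of the fingers, on their centre line; the grasp point (between the pads) lies 19 mm behind it (pinch_z is the distance from the TCP to the grasp point, in mm); z points along the fingers, y is the direction in which the jaws open and shut (so a half turn about z gives the same grasp; the last joint's range is limited). The gripper opens to 92 mm and grips with 3 to 60 N. Pads are 19 mm wide; open, the fingers measure 130 mm over their backs; the gripper's body (75 mm by 190 mm) begins 47 mm behind the grasp point.
Start: joints at [1, 0.342, 1.524, -0, 1.275, -0.146], TCP at [216.361, 478.365, 226.741] pointing down, gripper open.
Joint ranges: [-2.53, 2.53], [-0.77, 2.02], [0.04, 2.7], [-1, 4.14], [0.28, 2.66], [-3.11, 3.11]. Speed limits (rad/s): [2.57, 2.57, 3.14, 3.14, 3.14, 3.14].

### API

Orientations are given as [roll, pitch, yaw] about the fixed x, y, z axes, in that order (R = Rz(yaw) Ry(pitch) Rx(roll)).
In Python, from plant import * gives the robot as it stands.
- The arm moves only by the tool step_arm, never from a script. Its argument "moves" is one flat list of numbers, 7 for each row, row after row: the shift along the tool's x, y, z scaled (see below), then the turn, a rotation vector about the tool's x, y, z scaled (see below), then the closure, from -1 (fully open) to 1 (shut). A call has 1 to 8 rows; each row shifts and turns the pose as measured when the row begins, along the tool's axes as they then stand; what a row does not reach is not made up. The controller multiplies each number of a shift by 2 cm and each number of a turn by 4 degrees. A row lasts 1/12 s, in which the tool goes at most 41.7 mm and 7.16 degrees, less where a joint would pass 70% of its speed; a pose out of reach is approached as far as the arm can. A call with a number of a shift or a turn outside -1 to 1 is refused whole. A call with a gripper value outside its range is refused whole. The fingers move at their own pace and stop on an object; the grip force is fixed at half the most. Time passes only in rows, so rows that do not move let the fingers close. It gives the time, the measured TCP pose, the force and the opening at its end, in the units of the state.
- get_obs(): the state, without advancing time (a new reading comes with each control period).
- capture(name): name is "side" or "top"; returns the picture (480x640x3 uint8, red, green, blue); there is no depth.
- get_calibration(name): a dict with "mtx" (3x3 intrinsics, pixels), "eye" and "orientation" of the camera in the world. Camera axes: x right, y down, z forward; pixel columns grow to the right and rows downward; lengths in mm; the calibration is good to about 2 mm. A picture is of the moment at which its call begins. get_calibration takes no time and is no camera call.
- close_job(): hands the job in, once; it reports no verdict.
The state is a dict: "time": time; "joint_positions": joint angles; "dq": joint speeds; "tau": joint torques, N m; "tool_pos": TCP position; "tcp_rot": TCP orientation; "contact_force": force on the tool from outside, world axes, zero at the start; "moment": the same for the moment, N m; "grip_width": finger opening in mm.
Only numpy, scipy, OpenCV 4.12 (cv2) and the standard library are available. Lean on these libraries where they do the work, as an engineer would, in place of code of your own. Each camera call takes 0.05 s, during which the arm holds its last target.

### The job

Put the open rectangular mould frame on the blasting cabinet's loading shelf, end first, and push it in through the sprung flap until it drops down the chute and the flap has swung fully shut behind it. Only then press the start button beside the shelf all the way down and let go. Leave the other things on the bench where they are.

Things in the scene. Friction and masses are not known exactly. Their poses are not given: they have to be found in the camera images.
- frame: the mould frame: a plain aluminium rectangular frame, 100 long (x) x 54 wide (y) x 26 mm high, walls 10 mm thick round a window of 80 x 34 mm that goes right through (open top and bottom); about 0.18 to 0.35 kg; it lies flat on the bench, away from the cabinet. Origin at the centre of its underside, z up.
- cabinet: the grey blasting cabinet, fixed to the bench: 250 mm deep (x), 200 wide (y), 152 tall, with a clear window as its top. Origin at bench level under the middle of its front wall's outer face (the gate plane); x points into the cabinet, y to its left (as seen facing in), z up. The front wall is 8 mm thick and 146 mm tall. A control pod stands left of the shelf: x -50 to 50, y 110 to 190 mm, 85 mm tall.
- gate (a point): shelf level, 70 mm above the bench, mid-gate, in the plane of the front wall's outer face; axes as the cabinet's. The gate is an opening 84 mm wide, from the shelf's top up to the lintel's underside 64 mm above it.
- shelf (a point): the middle of the loading shelf's top, 70 mm above the bench and 68 mm in front of the gate. The level steel shelf is 135 mm long in front of the gate and 120 mm wide; two guide strips, 6 mm high and 6 mm wide, run along it to the gate 40 mm either side of its centre line, leaving a channel 74 mm wide.
- chute_top (a point): top of the chute, inside the cabinet: the shelf goes on level through the gate to this edge, 62 mm behind the gate plane; from it a polished, slippery steel chute falls at 35 degrees to the floor. Once the frame's middle is 5 to 15 mm past this edge it tips and slides down by itself.
- flap (a joint): the flap's angle in rad: 0 = shut (upright), grows as it swings inwards and up, to 1.4; inwards only. A metal plate 80 wide x 60 tall x 4 mm, hinged along its upper edge 134 mm above the bench, 4 mm behind the gate plane; its lower edge hangs 4 mm above the shelf. A light spring and its weight shut it; about 1 N opens it. It rests on whatever is under it until that is gone.
- flap_edge (a point): the middle of the flap's lower edge
- start (a joint): travel of the start button in m: 0 = up, 0.006 = fully down, pressed straight down against a spring (5 N), comes up by itself. It is a grey round button 32 mm across in a dark collar, on top of the control pod, 10 mm in front of the gate plane and 150 mm to the left of the gate's middle.
- start_top (a point): the centre of the start button's top face, about 107 mm above the bench when up
- doming_block: a solid steel doming block, a 50 mm cube with round dishes in its faces; bystander; origin at the centre of its underside
- bench_block: a solid flat steel bench block, 95 x 60 x 24 mm, no opening in it; bystander; origin at the centre of its underside
- flask: an upright open dark steel casting flask (tube), 80 mm diameter, 75 mm tall; bystander; origin at the centre of its underside
- jar: a clear jar with a metal cap, 60 mm diameter, 75 mm tall; bystander; origin at the centre of its underside
- tub: a clear tub with a white lid, 76 mm diameter, 50 mm tall; bystander; origin at the centre of its underside
- dish: a white ceramic dish, 72 mm diameter, 28 mm tall; bystander; origin at the centre of its underside
- hammer: a hammer 220 mm long lying on the bench; bystander; origin at its middle, underside, x along it
- bench_brush: a bench brush 180 mm long lying on the bench; bystander; origin at its middle, underside, x along it
Mind the look-alikes: they are no part of the job. What is shaped like the frame but red is not meant.

How it is judged:
By the outcome, as a careful person would: the job done as asked, in the order asked, and still so for the second after the job is handed in, with the robot touching nothing.
It also fails if it takes over 56 s, if anything falls off the work surface, if the arm or the gripper's body presses on something with over 40 N, if the wrist force passes 120 N, or if a joint passes its speed limit or range.

## Working session

There is one attempt and no reset: what is moved stays moved. The work goes in short steps, Python scripts to look and compute and a tool call to move; the robot and the scene stay as the last step left them, time stands still between calls to the robot, and variables do not carry over. Pictures are saved under pics/ and viewed, and the job is handed in when it is done.

Besides the shell and the picture viewer there is one more tool, called after "Call:" as name(argument=value, ...) on one line, values as JSON. step_arm: Moves the arm, as the interface text tells. Shifts and turns lie within -1 to 1; 1 stands for 2 cm of shift or 4 degrees of turn. Its arguments: {"type":"object","properties":{"moves":{"type":"array"}},"required":["moves"]}

```bash
ls; mkdir -p pics; python3 - <<'E'
from plant import *
import cv2
for n in ("side","top"):
    im=capture(n); cv2.imwrite(f"pics/{n}0.png",im[:,:,::-1]); c=get_calibration(n); print(n,c)
print(get_obs())
E
```

```text
pics
side {'mtx': array([[556.10740871,   0.        , 311.33351714],
       [  0.        , 556.10740871, 234.69776076],
       [  0.        ,   0.        ,   1.        ]]), 'eye': array([ 389.9818328 , 1174.31474262, 1123.95395148]), 'orientation': array([-2.26737835,  0.01587465, -2.99386315])}
top {'mtx': array([[438.99715033,   0.        , 319.40130047],
       [  0.        , 438.99715033, 252.23790922],
       [  0.        ,   0.        ,   1.        ]]), 'eye': array([ 507.21200714,  -47.29545882, 1526.9970706 ]), 'orientation': array([-3.09680666, -0.01169432, -1.55288777])}
{'time': 0.1, 'joint_positions': array([ 1.00001374e+00,  3.42669203e-01,  1.52489668e+00,  1.30251866e-05,
        1.27535266e+00, -1.45979915e-01]), 'dq': array([ 5.65588959e-04,  4.92377502e-04, -3.68970403e-03, -5.68348958e-05,
        2.27531874e-05, -2.14306400e-03]), 'tau': array([ 1.73630360e-03, -4.32003880e+01, -2.44695443e+01,  7.20090070e-02,
        5.26188430e-02, -9.12762721e-05]), 'tool_pos': array([216.15683176, 478.06717571, 226.11471346]), 'tcp_rot': array([-3.14028267e+00, -2.05190318e-04,  2.71678605e+00]), 'contact_force': array([ 0.2683958 , -0.07800432, -0.09731445]), 'moment': array([ 0.02115215, -0.04550051, -0.01732133]), 'grip_width': 91.61597445134913}
```

View pics/side0.png

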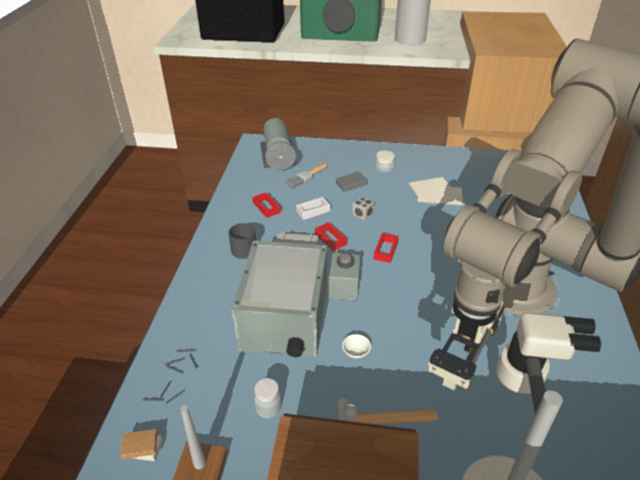

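View pics/top0.png

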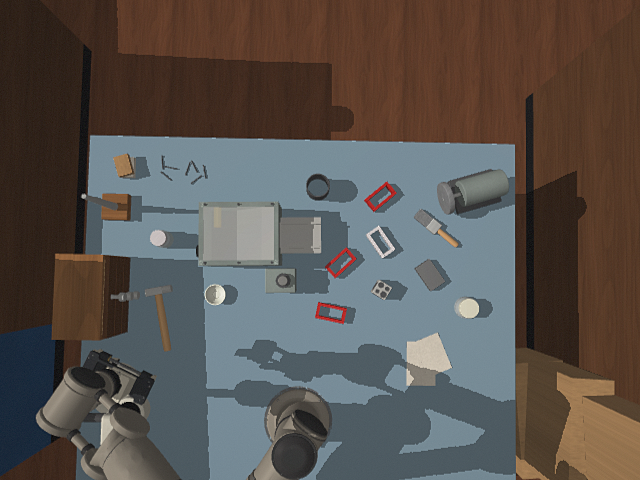

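The side view shows the bare aluminium frame at about (313,208), with the red look-alikes at (266,205), (330,236) and (386,247). The top view shows the frame at (380,242), the cabinet at (240,233) with its shelf to the right at (302,235), and the start button at (283,281). Next I'll measure these.

```bash
cat > h.py <<'E'
import numpy as np, cv2
from scipy.spatial.transform import Rotation as R
from plant import *
def cal(n):
    c=get_calibration(n); return c['mtx'],np.array(c['eye']),R.from_euler('xyz',c['orientation']).as_matrix()
def ray(n,uv,z):
    K,e,M=cal(n); d=M@np.linalg.inv(K)@np.array([uv[0],uv[1],1.]); return e+d*(z-e[2])/d[2]
def proj(n,p):
    K,e,M=cal(n); q=K@M.T@(np.array(p,float)-e); return q[:2]/q[2]
E
python3 - <<'E'
from h import *
t=cv2.imread('pics/top0.png'); s=cv2.imread('pics/side0.png')
cv2.imwrite('pics/t_crop.png',cv2.resize(t[180:330,190:410],None,fx=3.6,fy=3.6,interpolation=cv2.INTER_CUBIC))
cv2.imwrite('pics/s_crop.png',cv2.resize(s[180:370,220:400],None,fx=3.1,fy=3.1,interpolation=cv2.INTER_CUBIC))
for n,im,(u,v) in(('top',t,(380,242)),('side',s,(313,208))):
    sub=im[v-25:v+25,u-25:u+25]; hsv=cv2.cvtColor(sub,cv2.COLOR_BGR2HSV)
    m=((hsv[...,1]<50)&(hsv[...,2]>130)).astype(np.uint8)
    cs,_=cv2.findContours(m,cv2.RETR_EXTERNAL,cv2.CHAIN_APPROX_NONE)
    c=max(cs,key=cv2.contourArea)+np.array([u-25,v-25]); r=cv2.minAreaRect(c); print(n,r)
    b=cv2.boxPoints(r); print(b)
    P=np.array([ray(n,p,26) for p in b]); print(P.round(1)); print(P.mean(0), [np.linalg.norm(P[i]-P[i-1]).round(1) for i in range(4)])
    for q in (P[1]-P[0],P[2]-P[1]): print(np.degrees(np.arctan2(q[1],q[0])))
E
```

```text
top ((379.7920227050781, 241.64401245117188), (30.29461669921875, 17.013050079345703), 55.304847717285156)
[[364.17603 234.03201]
 [378.164   224.34802]
 [395.40802 249.25601]
 [381.42004 258.94   ]]
[[ 640.2 -216.2   26. ]
 [ 674.5 -263.9   26. ]
 [ 589.8 -324.2   26. ]
 [ 555.7 -276.5   26. ]]
[ 615.05458583 -270.21818659   26.        ] [np.float64(103.8), np.float64(58.7), np.float64(103.9), np.float64(58.6)]
-54.281576140320716
-144.5482805309224
side ((312.90057373046875, 207.75892639160156), (18.53873634338379, 35.474822998046875), 72.34986877441406)
[[293.18762 204.30396]
 [326.9925  193.54785]
 [332.61353 211.2139 ]
 [298.80865 221.97   ]]
[[ 682.8 -268.3   26. ]
 [ 579.9 -342.4   26. ]
 [ 549.5 -247.7   26. ]
 [ 649.  -178.6   26. ]]
[ 615.30948576 -259.26527904   26.        ] [np.float64(95.8), np.float64(126.8), np.float64(99.5), np.float64(121.1)]
-144.2435737287099
107.76604459926256
```

View pics/t_crop.png

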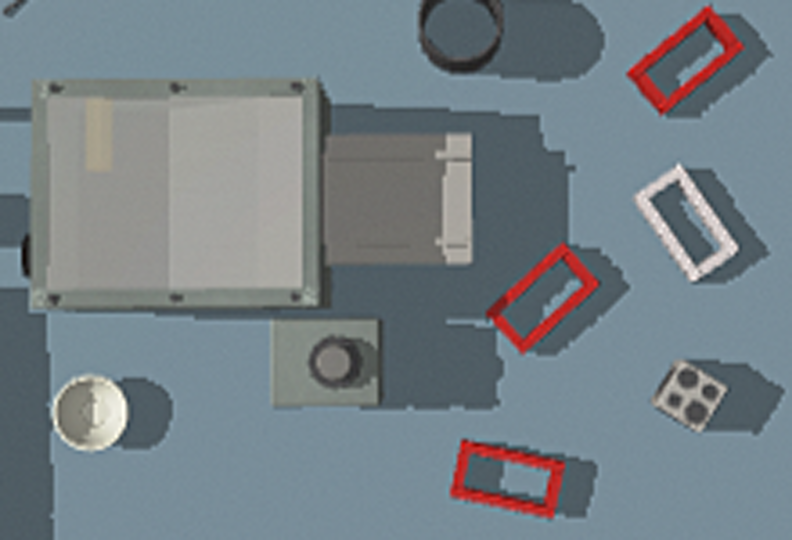

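View pics/s_crop.png

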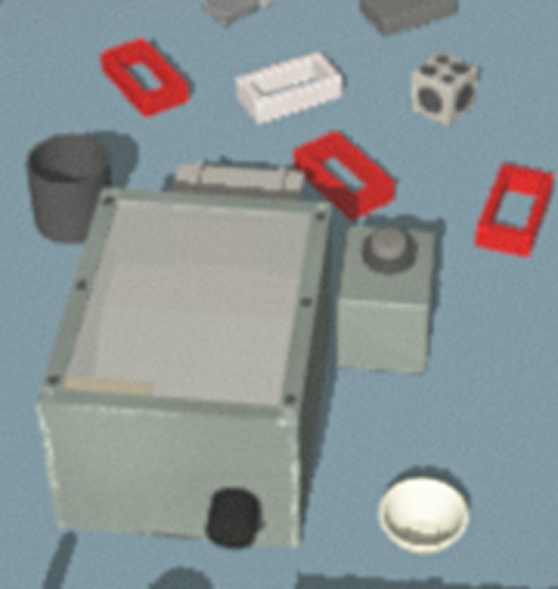

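```bash
python3 - <<'E'
from h import *
t=cv2.imread('pics/top0.png')
f=lambda x,y:(190+(x+.5)/3.6-.5,180+(y+.5)/3.6-.5)
def show(name,pts,z):
    P=np.array([ray('top',f(*p),z) for p in pts]); print(name,P.round(1).tolist()); return P
show('shelf outer corners, z70',[(472,133),(472,265)],70)
show('shelf far side near gate',[(327,136),(327,264)],70)
show('lid corners z152',[(33,79),(320,77),(323,305),(30,309)],152)
show('pod top z85',[(274,319),(380,319),(380,408),(273,406)],85)
show('button z107',[(335,361)],107)
# sub pixel: edges of cabinet via Hough lines on upscaled gray
g=cv2.cvtColor(t,cv2.COLOR_BGR2GRAY)
lsd=cv2.createLineSegmentDetector()
L=lsd.detect(g)[0][:,0]
for l in L:
    if 190<l[0]<330 and 195<l[1]<300 and np.hypot(l[0]-l[2],l[1]-l[3])>15:
        a=[ray('top',l[:2],z)  for z in(70,)][0];b=ray('top',l[2:],70)
        print(l.round(1),'z70:',a[:2].round(1),b[:2].round(1),'ang',np.degrees(np.arctan2(*(b-a)[1::-1])).round(2))
E
```

```text
shelf outer corners, z70 [[691.9, -65.5, 70.0], [569.5, -67.7, 70.0]]
shelf far side near gate [[686.5, 68.6, 70.0], [568.0, 66.0, 70.0]]
lid corners z152 [[721.4, 319.4, 152.0], [728.1, 69.3, 152.0], [528.9, 62.3, 152.0], [520.8, 316.0, 152.0]]
pod top z85 [[516.4, 111.9, 85.0], [518.1, 15.5, 85.0], [437.3, 13.8, 85.0], [437.4, 111.0, 85.0]]
button z107 [[479.6, 54.0, 107.0]]
[202.4 266.9 205.1 350.6] z70: [517.2 322.8] [242.9 305.7] ang -176.45
[320.6 251.9 320.4 218.1] z70: [574.1 -67.2] [686.7 -64.4] ang 1.39
[197.6 235.6 198.3 255.7] z70: [620.6 341.8] [554.1 337.5] ang -176.31
[277.7 263.1 277.6 203.1] z70: [534.1  74.3] [734.2  79.3] ang 1.43
[203.1 260.2 271.9 259.3] z70: [539.2 321.1] [546.5  94. ] ang -88.15
[233.2 207.2 203.2 206. ] z70: [717.7 226.7] [719.6 326.4] ang 88.91
[312.8 224.4 312.  245.6] z70: [665.3 -39.6] [594.5 -38.3] ang 178.96
[256.9 206.7 234.4 206.2] z70: [720.8 147.9] [721.  222.7] ang 89.81
[291.9 268.3 244.4 267.9] z70: [517.9  27.1] [516.2 184.3] ang 90.61
[273.1 205.9 258.1 206.5] z70: [724.5  93.8] [721.8 143.8] ang 93.15
[208.1 264.1 273.1 264.3] 
[... 321 characters left out ...]
[315.6 209.8 338.2 211.5] z70: [714.1 -47.9] [ 710.2 -123.3] ang -92.99
[273.2 258.1 273.3 208.1] z70: [550.4  89.5] [717.2  93.1] ang 1.22
[279.7 219.4 279.9 250.6] z70: [679.9  70.8] [575.7  68.2] ang -178.55
[203.  208.1 203.1 258.1] z70: [712.6 326.9] [546.2 321.3] ang -178.09
[281.9 252.5 310.6 252.6] z70: [569.6  61.4] [571.2 -34. ] ang -89.03
[311.9 216.3 283.1 216.5] z70: [692.4 -35.9] [689.6  59.8] ang 91.67
[296.6 269.4 296.4 289.4] z70: [514.6  11.4] [448.5  10.6] ang -179.36
[236.3 210.6 236.3 256.9] z70: [706.4 215.9] [552.4 211.9] ang -178.51
[265.6 291.9 265.6 270.6] z70: [438.4 112.2] [508.6 113.8] ang 1.34
[210.6 200.6 229.4 201.1] z70: [738.2 302.1] [738.  239.9] ang -90.23
```

```bash
cat > plan.py <<'E'
from h import *
import sys
def Rdown(jaw): # tool z down, jaw(y) dir at angle deg
    j=np.radians(jaw); y=np.array([np.cos(j),np.sin(j),0]); z=np.array([0,0,-1.]); return np.c_[np.cross(y,z),y,z]
def Rtilt(jaw,th,az): # start down w/ jaw, tilt z axis toward azimuth az by th deg
    a=np.radians(az); ax=np.cross([0,0,-1.],[np.cos(a),np.sin(a),0]); return R.from_rotvec(ax*np.radians(th)).as_matrix()@Rdown(jaw)
def plan(p,M,grip,n=8,vmax=1.0,wmax=1.0,dec=2):
    o=get_obs(); P=np.array(o['tool_pos']); T=R.from_euler('xyz',o['tcp_rot']).as_matrix(); out=[]
    for i in range(n):
        d=T.T@(np.array(p)-P)/20; w=R.from_matrix(T.T@M).as_rotvec(); w=np.degrees(w)/4
        d*=min(1,vmax/max(1e-9,abs(d).max())); w*=min(1,wmax/max(1e-9,abs(w).max()))
        d=d.round(dec);w=w.round(dec)
        out+=list(d)+list(w)+[grip]
        P=P+T@d*20; T=T@R.from_rotvec(np.radians(4*w)).as_matrix()
        if abs(P-np.array(p)).max()<.3 and np.degrees(R.from_matrix(T.T@M).magnitude())<.3: break
    print(len(out)//7,'rows'); print([float(x)+0. for x in out]); print('ends',P.round(1),'left',(np.array(p)-P).round(1), np.degrees(R.from_matrix(T.T@M).magnitude()).round(1))
def st():
    o=get_obs(); T=R.from_euler('xyz',o['tcp_rot']).as_matrix()
    print(round(o['time'],2),o['tool_pos'].round(1),'z',T[:,2].round(3),'jaw',T[:,1].round(3),'F',o['contact_force'].round(1),'w',round(o['grip_width'],1),'q',o['joint_positions'].round(2))
E
python3 -c "
from plan import *
st(); plan([616,-272,200],Rdown(-54.5),-1)"
```

```text
0.1 [216.2 478.1 226.1] z [-0.001 -0.001 -1.   ] jaw [ 0.412  0.911 -0.001] F [ 0.3 -0.1 -0.1] w 91.6 q [ 1.    0.34  1.52  0.    1.28 -0.15]
8 rows
[-1.0, -0.77, 0.04, 0.0, 0.0, 1.0, -1.0, -1.0, -0.66, 0.04, 0.0, 0.0, 1.0, -1.0, -1.0, -0.57, 0.04, 0.0, 0.0, 1.0, -1.0, -1.0, -0.48, 0.03, 0.0, 0.0, 1.0, -1.0, -1.0, -0.4, 0.03, 0.0, 0.0, 1.0, -1.0, -1.0, -0.32, 0.03, 0.0, 0.0, 1.0, -1.0, -1.0, -0.24, 0.03, 0.0, 0.0, 1.0, -1.0, -1.0, -0.17, 0.03, 0.0, 0.0, 1.0, -1.0]
ends [299.7 321.1 220.8] left [ 316.3 -593.1  -20.8] 88.2
```

Call:
step_arm(moves=[-1.0, -0.75, 0, 0.0, 0.0, 1.0, -1.0, -1.0, -0.65, 0, 0.0, 0.0, 1.0, -1.0, -1.0, -0.55, 0, 0.0, 0.0, 1.0, -1.0, -1.0, -0.5, 0, 0.0, 0.0, 1.0, -1.0, -1.0, -0.4, 0, 0.0, 0.0, 1.0, -1.0, -1.0, -0.3, 0, 0.0, 0.0, 1.0, -1.0, -1.0, -0.25, 0, 0.0, 0.0, 1.0, -1.0, -1.0, -0.15, 0, 0.0, 0.0, 1.0, -1.0])

```text
time: 0.77
tool_pos: [298.9, 316.6, 222.7]
tcp_rot: [-3.134, 0.001, 2.141]
contact_force: [1.3, -0.7, 0.2]
grip_width: 91.7
```

```bash
python3 -c "
from plan import *
st(); plan([616,-272,200],Rdown(-54.5),-1)"
```

```text
0.77 [298.9 316.6 222.7] z [-0.006 -0.005 -1.   ] jaw [ 0.842  0.54  -0.008] F [ 1.3 -0.7  0.2] w 91.7 q [ 0.64  0.19  1.75 -0.    1.21  0.07]
8 rows
[-1.0, -0.08, 0.04, 0.0, 0.0, 1.0, -1.0, -1.0, -0.01, 0.04, 0.0, 0.0, 1.0, -1.0, -1.0, 0.06, 0.04, 0.0, 0.01, 1.0, -1.0, -1.0, 0.14, 0.03, 0.0, 0.01, 1.0, -1.0, -1.0, 0.21, 0.03, 0.0, 0.0, 1.0, -1.0, -1.0, 0.28, 0.04, 0.0, 0.01, 1.0, -1.0, -1.0, 0.36, 0.04, 0.0, 0.01, 1.0, -1.0, -1.0, 0.44, 0.04, -0.01, 0.01, 1.0, -1.0]
ends [377.  171.6 216.8] left [ 239.  -443.6  -16.8] 55.2
```

Call:
step_arm(moves=[-1.0, -0.1, 0.0, 0.0, 0.0, 1.0, -1.0, -1.0, 0.0, 0.0, 0.0, 0.0, 1.0, -1.0, -1.0, 0.05, 0.0, 0.0, 0.0, 1.0, -1.0, -1.0, 0.15, 0.0, 0.0, 0.0, 1.0, -1.0, -1.0, 0.2, 0.0, 0.0, 0.0, 1.0, -1.0, -1.0, 0.3, 0.0, 0.0, 0.0, 1.0, -1.0, -1.0, 0.35, 0.0, 0.0, 0.0, 1.0, -1.0, -1.0, 0.45, 0.0, 0.0, 0.0, 1.0, -1.0])

```text
time: 1.43
tool_pos: [376.0, 162.2, 221.1]
tcp_rot: [-3.131, 0.007, 1.554]
contact_force: [0.6, -0.1, 0.1]
grip_width: 91.8
```

```bash
python3 -c "
from plan import *
st(); plan([616,-272,200],Rdown(-54.5),-1)"
```

```text
1.43 [376.  162.2 221.1] z [-0.011 -0.007 -1.   ] jaw [ 1.    -0.017 -0.011] F [ 0.6 -0.1  0.1] w 91.8 q [ 0.22  0.14  1.81 -0.    1.2   0.24]
8 rows
[-1.0, 0.58, 0.05, -0.01, 0.01, 1.0, -1.0, -1.0, 0.67, 0.05, -0.01, 0.01, 1.0, -1.0, -1.0, 0.78, 0.05, -0.01, 0.01, 1.0, -1.0, -1.0, 0.9, 0.06, -0.01, 0.01, 1.0, -1.0, -0.97, 1.0, 0.06, -0.01, 0.01, 1.0, -1.0, -0.84, 1.0, 0.06, 0.0, 0.01, 1.0, -1.0, -0.73, 1.0, 0.05, -0.01, 0.01, 1.0, -1.0, -0.63, 1.0, 0.05, 0.0, 0.01, 1.0, -1.0]
ends [473.7 -14.4 212.6] left [ 142.3 -257.6  -12.6] 21.5
```

Call:
step_arm(moves=[-1.0, 0.6, 0.05, 0, 0, 1.0, -1.0, -1.0, 0.65, 0.05, 0, 0, 1.0, -1.0, -1.0, 0.8, 0.05, 0, 0, 1.0, -1.0, -1.0, 0.9, 0.05, 0, 0, 1.0, -1.0, -0.95, 1.0, 0.05, 0, 0, 1.0, -1.0, -0.85, 1.0, 0.05, 0.0, 0, 1.0, -1.0, -0.75, 1.0, 0.05, 0, 0, 1.0, -1.0, -0.65, 1.0, 0.05, 0.0, 0, 1.0, -1.0])

```text
time: 2.1
tool_pos: [473.1, -25.5, 211.1]
tcp_rot: [-3.133, 0.014, 0.967]
contact_force: [-0.4, 0.4, 0.0]
grip_width: 91.9
```

```bash
python3 -c "
from plan import *
st(); plan([616,-272,200],Rdown(-54.5),-1)"
```

```text
2.1 [473.1 -25.5 211.1] z [-0.015 -0.006 -1.   ] jaw [ 0.823 -0.568 -0.009] F [-0.4  0.4  0. ] w 91.9 q [-0.21  0.27  1.67 -0.01  1.21  0.4 ]
8 rows
[-0.47, 1.0, 0.04, -0.02, 0.04, 1.0, -1.0, -0.39, 1.0, 0.04, -0.02, 0.04, 1.0, -1.0, -0.31, 1.0, 0.04, -0.02, 0.05, 1.0, -1.0, -0.24, 1.0, 0.04, -0.01, 0.04, 1.0, -1.0, -0.16, 1.0, 0.04, -0.02, 0.05, 0.98, -1.0, -0.09, 1.0, 0.04, 0.0, 0.0, 0.0, -1.0, -0.09, 1.0, 0.04, 0.0, 0.0, 0.0, -1.0, -0.1, 1.0, 0.04, 0.0, 0.0, 0.0, -1.0]
ends [ 556.2 -168.7  204.6] left [  59.8 -103.3   -4.6] 0.0
```

Call:
step_arm(moves=[-0.45, 1.0, 0.05, 0, 0.05, 1.0, -1.0, -0.4, 1.0, 0.05, -0.05, 0.05, 1.0, -1.0, -0.3, 1.0, 0.05, 0, 0.05, 1.0, -1.0, -0.25, 1.0, 0.05, 0, 0.05, 1.0, -1.0, -0.15, 1.0, 0.05, 0, 0.05, 0.8, -1.0, -0.1, 1.0, 0.05, 0.0, 0.05, 0.0, -1.0, -0.1, 1.0, 0.05, 0.0, 0.0, 0.0, -1.0, -0.1, 1.0, 0.05, 0.0, 0.0, 0.0, -1.0])

```text
time: 2.77
tool_pos: [556.3, -178.2, 198.3]
tcp_rot: [-3.132, -0.002, 0.607]
contact_force: [0.0, 0.6, -0.8]
grip_width: 91.7
```

```bash
python3 -c "
from plan import *
st(); plan([616,-272,120],Rdown(-54.5),-1)"
```

```text
2.77 [ 556.3 -178.2  198.3] z [-0.003  0.009 -1.   ] jaw [ 0.57  -0.821 -0.009] F [ 0.   0.6 -0.8] w 91.7 q [-0.44  0.48  1.39  0.01  1.28  0.52]
6 rows
[-0.04, 1.0, 0.69, -0.13, -0.03, -0.18, -1.0, -0.05, 1.0, 0.7, 0.0, -0.01, 0.0, -1.0, -0.05, 1.0, 0.71, 0.0, 0.0, 0.0, -1.0, -0.05, 1.0, 0.7, 0.0, 0.0, 0.0, -1.0, -0.06, 1.0, 0.71, 0.0, 0.0, 0.0, -1.0, -0.03, 0.56, 0.39, 0.0, 0.0, 0.0, -1.0]
ends [ 616.  -272.   120.1] left [-0.   0.  -0.1] 0.0
```

Call:
step_arm(moves=[-0.05, 1.0, 0.7, -0.1, 0, -0.2, -1.0, -0.05, 1.0, 0.7, 0.0, 0, 0.0, -1.0, -0.05, 1.0, 0.7, 0.0, 0.0, 0.0, -1.0, -0.05, 1.0, 0.7, 0.0, 0.0, 0.0, -1.0, -0.05, 0.8, 0.7, 0.0, 0.0, 0.0, -1.0, 0, 0.3, 0.4, 0.0, 0.0, 0.0, -1.0, 0, 0, 0, 0, 0, 0, -1])

```text
time: 3.35
tool_pos: [613.3, -271.6, 112.6]
tcp_rot: [-3.136, -0.001, 0.618]
contact_force: [-1.6, 0.5, 0.6]
grip_width: 91.4
```

```bash
python3 -c "
from plan import *
st()
im=capture('top')[:,:,::-1]; cv2.imwrite('pics/top1.png',cv2.resize(im[190:300,320:450],None,fx=5,fy=5))
im=capture('side')[:,:,::-1]; cv2.imwrite('pics/side1.png',cv2.resize(im[120:300,230:430],None,fx=3.3,fy=3.3))
plan([616,-272,9],Rdown(-54.5),-1)"
```

```text
3.35 [ 613.3 -271.6  112.6] z [-0.002  0.005 -1.   ] jaw [ 0.579 -0.815 -0.005] F [-1.6  0.5  0.6] w 91.4 q [-0.53  0.71  1.22  0.    1.22  0.42]
6 rows
[0.01, 0.03, 1.0, -0.05, -0.02, -0.01, -1.0, 0.01, 0.02, 1.0, 0.0, 0.0, 0.0, -1.0, 0.01, 0.02, 1.0, 0.0, 0.0, 0.0, -1.0, 0.02, 0.03, 1.0, 0.0, 0.0, 0.0, -1.0, 0.01, 0.02, 1.0, 0.0, 0.0, 0.0, -1.0, 0.01, 0.01, 0.28, 0.0, 0.0, 0.0, -1.0]
ends [ 616.  -271.9    9.1] left [-0.  -0.1 -0.1] 0.0
```

View pics/top1.png

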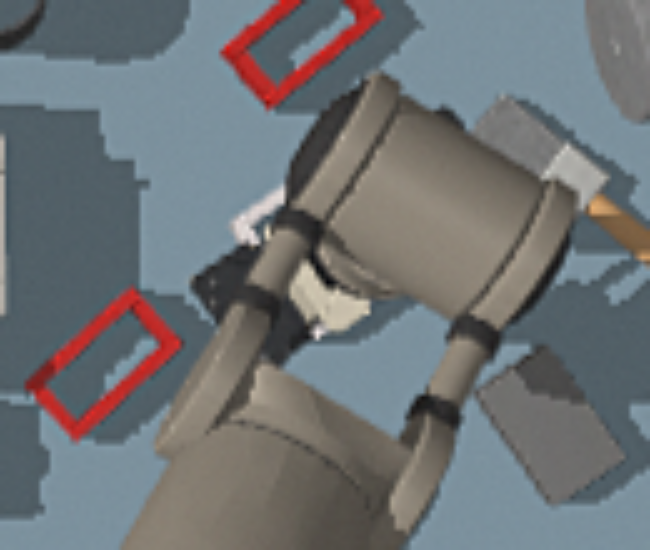

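View pics/side1.png

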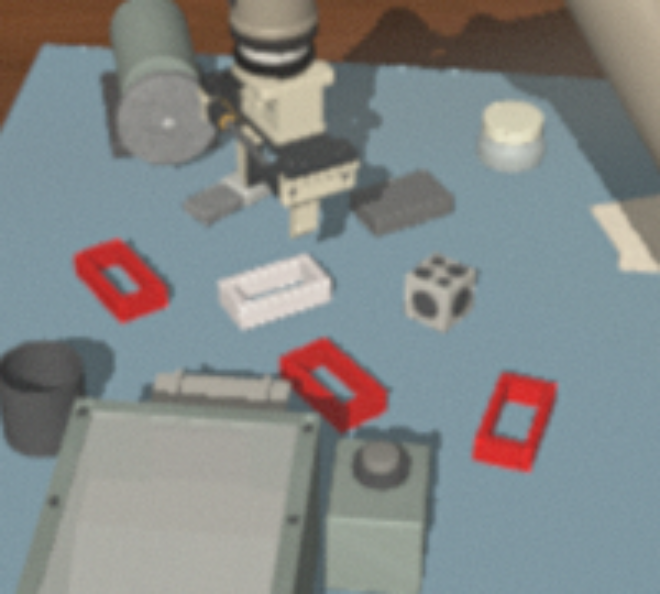

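The gripper hangs over the frame, which lies undisturbed at about (275,290) in the side crop. I'll cross-check the frame pose in the side view before descending.

```bash
python3 - <<'E'
from plan import *
s=cv2.imread('pics/side0.png'); t=cv2.imread('pics/top0.png')
a=np.radians(35.5); ex=np.array([np.cos(a),np.sin(a),0]); ey=np.array([-ex[1],ex[0],0])
for n,im,(u,v) in(('top',t,(380,242)),('side',s,(313,208))):
    sub=im[v-25:v+25,u-25:u+25]; hsv=cv2.cvtColor(sub,cv2.COLOR_BGR2HSV)
    m=((hsv[...,1]<50)&(hsv[...,2]>130)).astype(np.uint8)
    k,l,st_,c=cv2.connectedComponentsWithStats(m); i=1+st_[1:,4].argmax(); ys,xs=np.where(l==i)
    print(n,'seen',xs.min()+u-25-.5,xs.max()+u-25+.5,ys.min()+v-25-.5,ys.max()+v-25+.5)
    c0=np.array([616,-272,0.])
    q=np.array([proj(n,c0+sx*50*ex+sy*27*ey+[0,0,z]) for sx in(1,-1) for sy in(1,-1) for z in(0,26)])
    print('pred',q.min(0).round(1),q.max(0).round(1))
E
```

```text
top seen 364.5 394.5 224.5 258.5
pred [364.7 225. ] [395.1 258.1]
side seen 294.5 331.5 195.5 220.5
pred [296.1 196.7] [330.7 220.4]
```

Call:
step_arm(moves=[0.0, 0.05, 1.0, -0.05, 0, 0, -1.0, 0.0, 0.05, 1.0, 0.0, 0.0, 0.0, -1.0, 0.0, 0.0, 1.0, 0.0, 0.0, 0.0, -1.0, 0.0, 0.05, 1.0, 0.0, 0.0, 0.0, -1.0, 0.0, 0.0, 0.6, 0.0, 0.0, 0.0, -1.0, 0.0, 0.0, 0.2, 0.0, 0.0, 0.0, -1.0])

```text
time: 3.95
tool_pos: [618.9, -269.4, 26.8]
tcp_rot: [3.129, -0.008, 0.624]
contact_force: [-0.1, 0.5, -0.6]
grip_width: 91.4
```

```bash
python3 -c "
from plan import *
st(); plan([616,-272,9],Rdown(-54.5),-1)"
```

```text
3.95 [ 618.9 -269.4   26.8] z [ 0.014 -0.005 -1.   ] jaw [ 0.584 -0.812  0.013] F [-0.1  0.5 -0.6] w 91.4 q [-0.53  0.8   1.3   0.    1.03  0.42]
1 rows
[-0.2, 0.01, 0.89, 0.18, -0.12, 0.06, -1.0]
ends [ 616.  -272.     8.9] left [-0.   0.   0.1] 0.0
```

Call:
step_arm(moves=[-0.2, 0.0, 0.4, 0.2, -0.1, 0.05, -1.0, 0, 0.0, 0.4, 0, 0, 0, -1.0, 0, 0, 0, 0, 0, 0, -1])

```text
time: 4.2
tool_pos: [616.3, -271.0, 12.0]
tcp_rot: [-3.141, -0.002, 0.621]
contact_force: [0.1, -0.5, -0.1]
grip_width: 91.9
```

```bash
python3 -c "
from plan import *
st(); plan([616,-272,9],Rdown(-54.5),-1)"
```

```text
4.2 [ 616.3 -271.    12. ] z [ 0.001  0.001 -1.   ] jaw [ 0.582 -0.813 -0.   ] F [ 0.1 -0.5 -0.1] w 91.9 q [-0.53  0.82  1.3   0.    1.02  0.42]
1 rows
[-0.04, 0.03, 0.15, -0.01, -0.03, 0.02, -1.0]
ends [ 616.  -271.9    9. ] left [ 0.  -0.1 -0. ] 0.0
```

Call:
step_arm(moves=[0, 0.0, 0.15, 0, 0, 0, -1.0, 0, 0, 0, 0, 0, 0, 1, 0, 0, 0, 0, 0, 0, 1, 0, 0, 0, 0, 0, 0, 1, 0, 0, 0, 0, 0, 0, 1, 0, 0, 0, 0, 0, 0, 1, 0, 0, 0, 0, 0, 0, 1, 0, 0, 0, 0, 0, 0, 1])

```text
time: 4.87
tool_pos: [617.9, -272.1, 12.0]
tcp_rot: [3.137, -0.004, 0.621]
contact_force: [-0.5, -0.3, -0.5]
grip_width: 54.0
```

Call:
step_arm(moves=[0, 0, 0, 0, 0, 0, 1, 0, 0, 0, 0, 0, 0, 1, 0, 0, 0, 0, 0, 0, 1])

```text
time: 5.12
tool_pos: [617.9, -272.1, 12.0]
tcp_rot: [3.137, -0.004, 0.621]
contact_force: [0.7, 0.6, 0.1]
grip_width: 53.7
```

```bash
python3 -c "
from plan import *
st(); plan([630,-200,150],Rdown(1.3),1,wmax=.8)"
```

```text
5.12 [ 617.9 -272.1   12. ] z [ 0.006 -0.001 -1.   ] jaw [ 0.582 -0.813  0.004] F [0.7 0.6 0.1] w 53.7 q [-0.53  0.82  1.3   0.    1.01  0.42]
8 rows
[0.38, -0.37, -1.0, 0.0, 0.0, -0.8, 1.0, 0.4, -0.35, -1.0, 0.01, 0.0, -0.8, 1.0, 0.42, -0.33, -1.0, 0.01, 0.0, -0.8, 1.0, 0.44, -0.3, -1.0, 0.0, 0.0, -0.8, 1.0, 0.45, -0.28, -1.0, 0.01, 0.0, -0.8, 1.0, 0.46, -0.25, -1.0, 0.0, 0.0, -0.8, 1.0, 0.43, -0.2, -0.9, 0.01, 0.0, -0.8, 1.0, 0.0, 0.0, 0.0, 0.0, 0.0, -0.8, 1.0]
ends [ 630.  -200.1  150.1] left [-0.   0.1 -0.1] 30.1
```

Call:
step_arm(moves=[0, 0, -0.3, 0.0, 0.0, 0, 1.0, 0, 0, -0.6, 0.0, 0.0, 0, 1.0, 0, 0, -0.8, 0.0, 0.0, 0, 1.0, 0.1, 0, -0.8, 0.0, 0.0, -0.4, 1.0, 0.2, -0.2, -0.8, 0.0, 0.0, -0.7, 1.0, 0.3, -0.2, -0.8, 0.0, 0.0, -0.7, 1.0, 0.3, -0.2, -0.8, 0.0, 0.0, -0.7, 1.0, 0.3, -0.2, -0.8, 0.0, 0.0, -0.7, 1.0])

```text
time: 5.78
tool_pos: [620.8, -243.2, 129.1]
tcp_rot: [-3.134, 0.0, 0.85]
contact_force: [0.5, -0.4, -2.1]
grip_width: 53.6
```

```bash
python3 -c "
from plan import *
st()
im=capture('side')[:,:,::-1]; cv2.imwrite('pics/side2.png',cv2.resize(im[120:300,230:430],None,fx=3.3,fy=3.3))
plan([631,-100,150],Rdown(1.3),1,wmax=.8,vmax=.8)"
```

```text
5.78 [ 620.8 -243.2  129.1] z [-0.006  0.005 -1.   ] jaw [ 0.751 -0.66  -0.007] F [ 0.5 -0.4 -2.1] w 53.6 q [-0.49  0.69  1.22  0.    1.25  0.23]
8 rows
[0.8, -0.62, -0.11, 0.0, 0.0, -0.8, 1.0, 0.8, -0.55, -0.11, 0.0, 0.0, -0.8, 1.0, 0.8, -0.49, -0.11, 0.0, 0.0, -0.8, 1.0, 0.8, -0.43, -0.1, 0.0, 0.0, -0.8, 1.0, 0.8, -0.37, -0.1, 0.0, 0.0, -0.8, 1.0, 0.8, -0.32, -0.1, 0.0, 0.0, -0.8, 1.0, 0.8, -0.27, -0.1, 0.0, -0.01, -0.8, 1.0, 0.69, -0.19, -0.08, 0.0, 0.0, -0.8, 1.0]
ends [ 631.  -100.1  150. ] left [-0.   0.1  0. ] 16.8
```

View pics/side2.png

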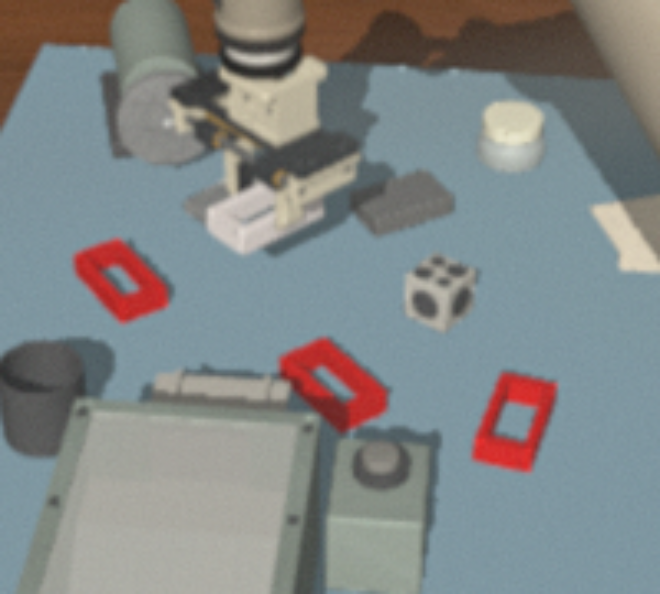

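The frame is held level in the jaws, at about (265,215) in the crop. Next I carry it to the shelf.

Call:
step_arm(moves=[0.8, -0.6, -0.1, 0.0, 0.0, -0.8, 1.0, 0.8, -0.55, -0.1, 0.0, 0.0, -0.8, 1.0, 0.8, -0.5, -0.1, 0.0, 0.0, -0.8, 1.0, 0.8, -0.45, -0.1, 0.0, 0.0, -0.8, 1.0, 0.8, -0.35, -0.1, 0.0, 0.0, -0.8, 1.0, 0.8, -0.3, -0.1, 0.0, 0.0, -0.8, 1.0, 0.7, -0.25, -0.1, 0.0, 0, -0.8, 1.0, 0.6, -0.2, -0.1, 0.0, 0.0, -0.8, 1.0])

```text
time: 6.5
tool_pos: [629.5, -102.5, 154.0]
tcp_rot: [3.137, -0.0, 1.307]
contact_force: [-0.2, -0.0, -3.4]
grip_width: 53.7
```

```bash
python3 -c "
from plan import *
st()
plan([631,-5,125],Rdown(1.3),1,wmax=.8,vmax=.8)"
```

```text
6.5 [ 629.5 -102.5  154. ] z [ 0.004 -0.001 -1.   ] jaw [ 0.965 -0.26   0.004] F [-0.2 -0.  -3.4] w 53.7 q [-0.28  0.6   1.3   0.    1.24 -0.02]
7 rows
[0.8, -0.2, 0.24, 0.01, 0.0, -0.8, 1.0, 0.8, -0.16, 0.24, 0.01, 0.0, -0.8, 1.0, 0.8, -0.11, 0.24, 0.01, 0.0, -0.8, 1.0, 0.8, -0.06, 0.24, 0.02, 0.0, -0.8, 1.0, 0.8, -0.02, 0.24, 0.01, 0.01, -0.8, 1.0, 0.8, 0.02, 0.24, 0.0, 0.0, -0.1, 1.0, 0.03, 0.0, 0.01, 0.0, 0.0, 0.0, 1.0]
ends [630.9  -4.9 125. ] left [ 0.1 -0.1  0. ] 0.0
```

Call:
step_arm(moves=[0.8, -0.2, 0.2, 0.0, 0.0, -0.8, 1.0, 0.8, -0.15, 0.2, 0.0, 0.0, -0.8, 1.0, 0.8, -0.1, 0.2, 0.0, 0.0, -0.8, 1.0, 0.8, -0.05, 0.2, 0.0, 0.0, -0.8, 1.0, 0.7, 0, 0.2, 0.0, 0.0, -0.8, 1.0, 0.4, 0, 0.2, 0.0, 0.0, -0.1, 1.0, 0.1, 0.0, 0.1, 0.0, 0.0, 0.0, 1.0, 0, 0, 0, 0, 0, 0, 1])

```text
time: 7.17
tool_pos: [630.0, -8.0, 128.3]
tcp_rot: [3.137, 0.002, 1.602]
contact_force: [0.2, -0.2, -2.5]
grip_width: 53.6
```

```bash
python3 -c "
from plan import *
st()
plan([631,-5,84],Rdown(1.3),1,wmax=.8,vmax=.8)
im=capture('side')[:,:,::-1]; cv2.imwrite('pics/side3.png',cv2.resize(im[120:300,230:430],None,fx=3.3,fy=3.3))
"
```

```text
7.17 [630.   -8.  128.3] z [ 0.005 -0.001 -1.   ] jaw [1.    0.031 0.005] F [ 0.2 -0.2 -2.5] w 53.6 q [-0.13  0.61  1.35 -0.    1.17 -0.16]
3 rows
[0.05, 0.02, 0.8, 0.07, 0.02, 0.12, 1.0, 0.06, 0.02, 0.8, 0.0, 0.0, 0.0, 1.0, 0.04, 0.01, 0.62, 0.0, 0.0, 0.0, 1.0]
ends [631.   -5.   83.9] left [-0.  -0.   0.1] 0.0
```

View pics/side3.png

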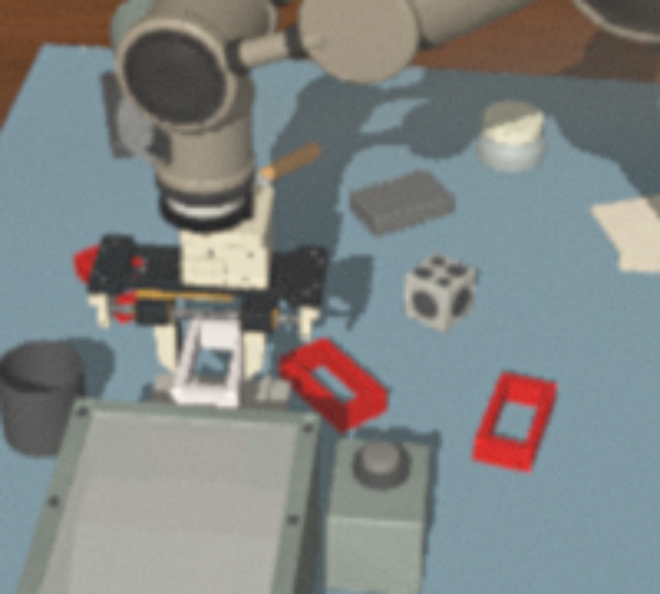

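The frame hangs above the shelf, aligned with it. I lower it now.

Call:
step_arm(moves=[0.05, 0.0, 0.6, 0.05, 0, 0.1, 1.0, 0.05, 0.05, 0.6, 0.0, 0.0, 0.0, 1.0, 0.0, 0, 0.5, 0.0, 0.0, 0.0, 1.0, 0, 0, 0.2, 0, 0, 0, 1, 0, 0, 0, 0, 0, 0, 1])

```text
time: 7.63
tool_pos: [631.4, -9.8, 86.4]
tcp_rot: [3.14, 0.003, 1.587]
contact_force: [-0.1, 0.4, -2.7]
grip_width: 53.7
```

```bash
python3 -c "
from plan import *
st()
plan([631,-5,84],Rdown(1.3),1,wmax=.8,vmax=.8)
"
```

```text
7.63 [631.4  -9.8  86.4] z [ 0.001 -0.003 -1.   ] jaw [1.    0.016 0.001] F [-0.1  0.4 -2.7] w 53.7 q [-0.14  0.66  1.39 -0.    1.09 -0.15]
1 rows
[0.24, -0.02, 0.12, 0.02, 0.04, -0.09, 1.0]
ends [630.9  -5.   84. ] left [ 0.1 -0.  -0. ] 0.0
```

Call:
step_arm(moves=[0.0, 0.0, 0.15, 0, 0, -0.1, 1.0, 0, 0, 0.1, 0, 0, 0, 1, 0, 0, 0, 0, 0, 0, 1])

```text
time: 7.88
tool_pos: [631.4, -10.3, 82.5]
tcp_rot: [3.14, 0.002, 1.594]
contact_force: [0.6, 0.0, -2.2]
grip_width: 53.7
```

```bash
python3 -c "
from plan import *
st()
im=capture('side')[:,:,::-1]; cv2.imwrite('pics/side4.png',cv2.resize(im[180:280,250:350],None,fx=6,fy=6))
"
```

```text
7.88 [631.4 -10.3  82.5] z [ 0.001 -0.002 -1.   ] jaw [1.    0.023 0.001] F [ 0.6  0.  -2.2] w 53.7 q [-0.14  0.67  1.39 -0.    1.08 -0.16]
```

View pics/side4.png

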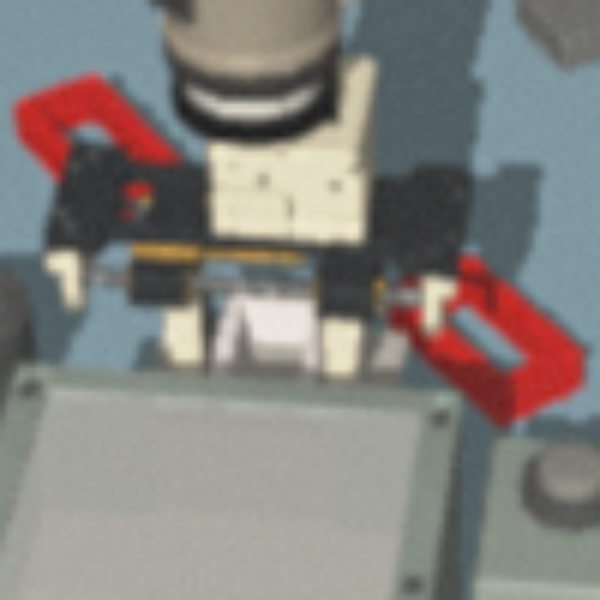

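The frame is just above the shelf, with the weight still on the gripper. I lower a little more until it touches.

Call:
step_arm(moves=[0.0, 0.0, 0.1, 0, 0, 0, 1.0, 0, 0, 0, 0, 0, 0, 1, 0, 0, 0, 0, 0, 0, 1])

```text
time: 8.18
tool_pos: [632.3, -10.6, 82.7]
tcp_rot: [3.137, 0.003, 1.594]
contact_force: [0.2, -0.6, -3.3]
grip_width: 53.8
```

Call:
step_arm(moves=[0.0, 0.0, 0.2, 0, 0, 0, 1.0, 0, 0, 0.1, 0, 0, 0, 1, 0, 0, 0, 0, 0, 0, 1])

```text
time: 8.43
tool_pos: [632.7, -10.7, 82.5]
tcp_rot: [3.134, 0.004, 1.595]
contact_force: [-0.2, -0.3, -2.6]
grip_width: 53.6
```

Call:
step_arm(moves=[0.0, 0.0, 0.3, 0.05, 0, 0, 1.0])

```text
time: 8.52
tool_pos: [633.3, -10.9, 80.3]
tcp_rot: [3.135, 0.005, 1.595]
contact_force: [-19.4, 0.1, 48.5]
grip_width: 53.6
```

Call:
step_arm(moves=[0.0, 0.0, -0.1, 0, 0, 0, 1.0])

```text
time: 8.6
tool_pos: [633.5, -11.0, 83.0]
tcp_rot: [3.134, 0.005, 1.595]
contact_force: [-0.0, -0.3, -2.6]
grip_width: 53.7
```

Call:
step_arm(moves=[0, 0, 0, 0, 0, 0, -1, 0, 0, 0, 0, 0, 0, -1, 0, 0, 0, 0, 0, 0, -1, 0, 0, 0, 0, 0, 0, -1, 0, 0, -0.5, 0, 0, 0, -1, 0, 0, -1, 0, 0, 0, -1, 0, 0, -1, 0, 0, 0, -1, 0, 0, -1, 0, 0, 0, -1])

```text
time: 9.27
tool_pos: [631.0, -10.5, 149.6]
tcp_rot: [-3.14, 0.004, 1.595]
contact_force: [-0.1, 1.1, -0.7]
grip_width: 91.7
```

```bash
python3 -c "
from plan import *
st()
im=capture('side')[:,:,::-1]; cv2.imwrite('pics/side5.png',cv2.resize(im[160:290,240:370],None,fx=4.5,fy=4.5))
"
```

```text
9.27 [631.  -10.5 149.6] z [-0.002 -0.004 -1.   ] jaw [ 1.     0.024 -0.002] F [-0.1  1.1 -0.7] w 91.7 q [-0.14  0.6   1.32 -0.    1.22 -0.16]
```

View pics/side5.png

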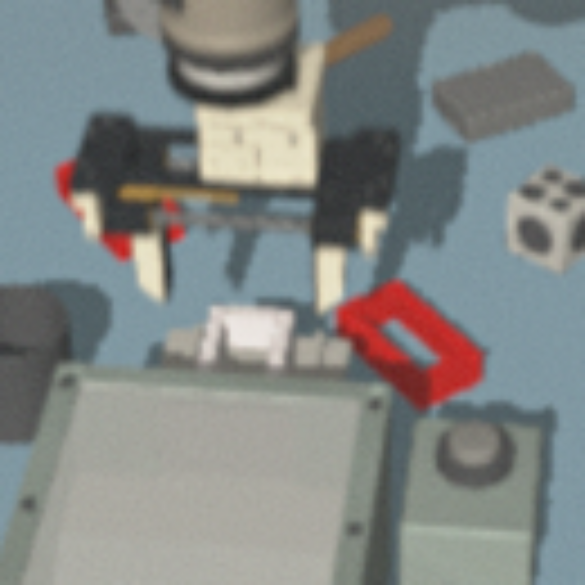

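The frame sits in the channel at about (250,335) in the crop, its near end at the shelf's outer edge. Next I raise and retreat, closing the fingers and tilting the tool towards the gate, watching the joints.

```bash
python3 -c "
from plan import *
print(Rtilt(1.3,60,91.3).round(2))
plan([632,-150,190],Rtilt(1.3,60,91.3),1,n=4)
"
```

```text
[[-0.01  1.   -0.02]
 [ 0.5   0.02  0.87]
 [ 0.87  0.   -0.5 ]]
4 rows
[-1.0, -0.03, -0.25, 0.0, 1.0, 0.0, 1.0, -1.0, -0.03, -0.32, 0.0, 1.0, 0.0, 1.0, -1.0, -0.03, -0.4, 0.0, 1.0, 0.01, 1.0, -1.0, -0.04, -0.49, 0.0, 1.0, 0.0, 1.0]
ends [632.5 -93.6 175.6] left [ -0.5 -56.4  14.4] 44.3
```

Call:
step_arm(moves=[-1.0, 0, -0.5, 0.0, 1.0, 0.0, 1.0, -1.0, 0, -0.5, 0.0, 1.0, 0.0, 1.0, -1.0, 0, -0.5, 0.0, 1.0, 0.0, 1.0, -1.0, -0.05, -0.5, 0.0, 1.0, 0.0, 1.0])

```text
time: 9.65
tool_pos: [636.2, -86.9, 192.3]
tcp_rot: [3.126, -0.284, 1.615]
contact_force: [0.6, -0.2, 0.6]
grip_width: 69.5
```

```bash
python3 -c "
from plan import *
st()
o=get_obs(); q=o['joint_positions']
M=R.from_euler('ZYZYZ',[q[0],q[1]+q[2],q[3],q[4],q[5]+np.pi/2]).as_matrix(); print(M.round(3), R.from_euler('xyz',o['tcp_rot']).as_matrix().round(3))
plan([632,-150,190],Rtilt(1.3,60,91.3),1,n=8)
"
```

```text
9.65 [636.2 -86.9 192.3] z [ 0.003  0.281 -0.96 ] jaw [0.999 0.04  0.015] F [ 0.6 -0.2  0.6] w 69.5 q [-0.39  0.63  1.18  0.27  1.44 -0.48]Traceback (most recent call last):
  File "<string>", line 5, in <module>
    M=R.from_euler('ZYZYZ',[q[0],q[1]+q[2],q[3],q[4],q[5]+np.pi/2]).as_matrix(); print(M.round(3), R.from_euler('xyz',o['tcp_rot']).as_matrix().round(3))
      ~~~~~~~~~~~~^^^^^^^^^^^^^^^^^^^^^^^^^^^^^^^^^^^^^^^^^^^^^^^^^
  File "scipy/spatial/transform/_rotation.pyx", line 1413, in scipy.spatial.transform._rotation.Rotation.from_euler
ValueError: Expected axis specification to be a non-empty string of upto 3 characters, got ZYZYZ
```

```bash
python3 -c "
from plan import *
plan([632,-150,190],Rtilt(1.3,60,91.3),1,n=8)
"
```

```text
8 rows
[-1.0, -0.11, -0.25, 0.0, 1.0, 0.03, 1.0, -1.0, -0.11, -0.33, 0.0, 1.0, 0.03, 1.0, -0.98, -0.11, -0.41, 0.0, 1.0, 0.03, 1.0, 0.0, 0.0, 0.0, 0.0, 1.0, 0.03, 1.0, 0.0, 0.0, 0.0, 0.0, 1.0, 0.03, 1.0, 0.0, 0.0, 0.0, 0.0, 1.0, 0.03, 1.0, 0.0, 0.0, 0.0, 0.0, 1.0, 0.03, 1.0, 0.0, 0.0, 0.0, 0.0, 1.0, 0.03, 1.0]
ends [ 632.1 -150.   190.1] left [-0.1 -0.  -0.1] 11.7
```

Call:
step_arm(moves=[-1.0, -0.1, -0.25, 0.0, 1.0, 0.05, 1.0, -0.8, -0.1, -0.35, 0.0, 1.0, 0.05, 1.0, -0.5, -0.1, -0.4, 0.0, 1.0, 0.05, 1.0, 0.0, 0.0, 0.0, 0.0, 1.0, 0.05, 1.0, 0.0, 0.0, 0.0, 0.0, 1.0, 0.05, 1.0, 0.0, 0.0, 0.0, 0.0, 1.0, 0.0, 1.0, 0.0, 0.0, 0.0, 0.0, 1.0, 0.0, 1.0, 0.0, 0.0, 0.0, 0.0, 1.0, 0.0, 1.0])

```text
time: 10.32
tool_pos: [633.4, -150.0, 202.5]
tcp_rot: [3.107, -0.861, 1.614]
contact_force: [0.6, 0.1, 0.0]
grip_width: 16.5
```

```bash
python3 -c "
from plan import *
st()
plan([632,-110,110],Rtilt(1.3,60,91.3),1,n=8)
"
```

```text
10.32 [ 633.4 -150.   202.5] z [ 0.002  0.759 -0.651] jaw [1.    0.017 0.023] F [0.6 0.1 0. ] w 16.5 q [-0.66  0.86  0.96  0.68  1.86 -0.67]
5 rows
[-0.49, -0.03, 1.0, 0.09, 1.0, 0.08, 1.0, -0.58, -0.02, 1.0, 0.1, 1.0, 0.08, 1.0, -0.67, -0.01, 1.0, 0.06, 0.66, 0.06, 1.0, -0.74, -0.01, 1.0, 0.0, 0.0, 0.0, 1.0, -0.19, 0.0, 0.26, 0.0, 0.0, 0.0, 1.0]
ends [ 632.1 -109.9  110. ] left [-0.1 -0.1 -0. ] 0.0
```

Call:
step_arm(moves=[-0.5, 0, 1.0, 0.1, 1.0, 0.1, 1.0, -0.6, 0, 1.0, 0.1, 1.0, 0.1, 1.0, -0.65, 0, 1.0, 0.05, 0.65, 0.05, 1.0, -0.75, 0, 0.9, 0.0, 0.0, 0.0, 1.0, -0.2, 0.0, 0.2, 0.0, 0.0, 0.0, 1.0, 0, 0, 0, 0, 0, 0, 1])

```text
time: 10.82
tool_pos: [633.8, -116.4, 106.4]
tcp_rot: [-3.138, -1.057, 1.583]
contact_force: [0.5, -0.6, 0.5]
grip_width: 0.4
```

```bash
python3 -c "
from plan import *
st()
plan([632,-105,84],Rtilt(1.3,60,91.3),1,n=8)
im=capture('side')[:,:,::-1]; cv2.imwrite('pics/side6.png',cv2.resize(im[150:300,220:400],None,fx=4,fy=4))
im=capture('top')[:,:,::-1]; cv2.imwrite('pics/top6.png',cv2.resize(im[180:310,250:400],None,fx=4,fy=4))
"
```

```text
10.82 [ 633.8 -116.4  106.4] z [-0.014  0.871 -0.491] jaw [ 1.     0.015 -0.002] F [ 0.5 -0.6  0.5] w 0.4 q [-0.65  1.03  1.04  0.78  1.82 -0.78]
2 rows
[-0.66, -0.08, 1.0, 0.08, -0.15, -0.08, 1.0, -0.03, 0.0, 0.05, 0.0, 0.0, 0.0, 1.0]
ends [ 632. -105.   84.] left [ 0. -0. -0.] 0.0
```

View pics/side6.png

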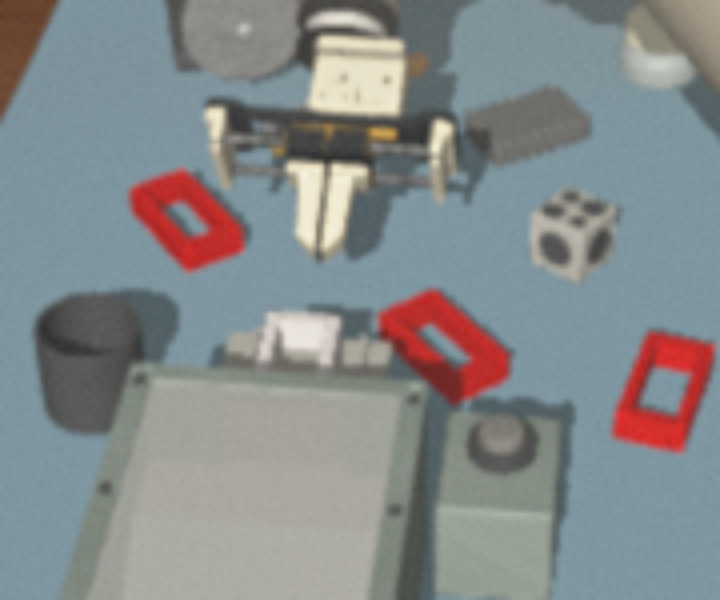

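View pics/top6.png

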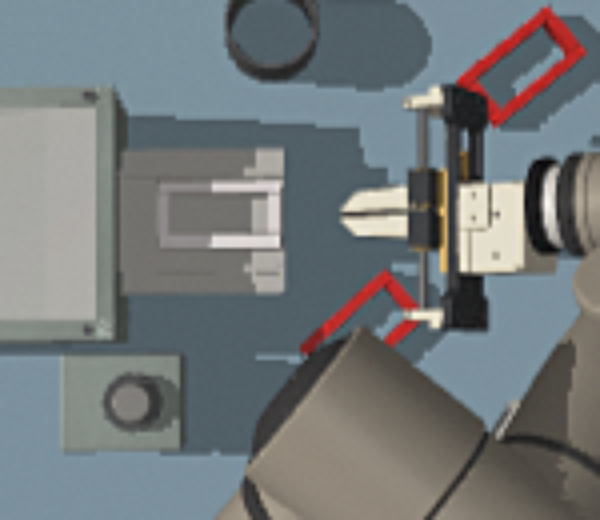

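The fingers are shut and tilted 60° towards the gate, on the frame's centre line; the frame sits straight in the channel. I lower them and begin the push.

Call:
step_arm(moves=[-0.7, 0, 0.9, 0, 0, 0, 1.0, -0.2, 0, 0.3, 0, 0, 0, 1, 0, 0, 0, 0, 0, 0, 1])

```text
time: 11.17
tool_pos: [636.7, -107.2, 86.3]
tcp_rot: [3.119, -1.049, 1.604]
contact_force: [0.4, -0.3, 0.4]
grip_width: 0.5
```

```bash
python3 -c "
from plan import *
st()
plan([633,-70,85],Rtilt(1.3,60,91.3),1,n=8,vmax=.6)
"
```

```text
11.17 [ 636.7 -107.2   86.3] z [-0.007  0.867 -0.499] jaw [1.    0.014 0.011] F [ 0.4 -0.3  0.4] w 0.5 q [-0.64  1.04  1.06  0.78  1.77 -0.81]
3 rows
[0.32, -0.06, 0.6, 0.18, -0.02, 0.08, 1.0, 0.32, -0.05, 0.6, 0.0, 0.0, 0.0, 1.0, 0.23, -0.04, 0.45, 0.0, 0.0, 0.0, 1.0]
ends [633.  -70.   84.9] left [-0.  -0.   0.1] 0.0
```

Call:
step_arm(moves=[0.3, -0.05, 0.6, 0.15, 0, 0.1, 1.0, 0.3, -0.05, 0.6, 0.0, 0.0, 0.0, 1.0, 0.2, -0.05, 0.4, 0.0, 0.0, 0.0, 1.0])

```text
time: 11.42
tool_pos: [634.7, -72.6, 88.5]
tcp_rot: [3.132, -1.044, 1.598]
contact_force: [0.7, -0.8, 0.1]
grip_width: 0.7
```

```bash
python3 -c "
from plan import *
st()
plan([633,0,86],Rtilt(1.3,60,91.3),1,n=8,vmax=.5)
"
```

```text
11.42 [634.7 -72.6  88.5] z [-0.013  0.865 -0.502] jaw [1.    0.018 0.005] F [ 0.7 -0.8  0.1] w 0.7 q [-0.6   1.01  1.13  0.79  1.72 -0.81]
7 rows
[0.27, 0.0, 0.5, 0.09, 0.04, 0.03, 1.0, 0.27, 0.0, 0.5, 0.0, 0.0, 0.0, 1.0, 0.26, 0.0, 0.5, 0.0, 0.0, 0.0, 1.0, 0.27, 0.0, 0.5, 0.0, 0.0, 0.0, 1.0, 0.26, 0.0, 0.5, 0.0, 0.0, 0.0, 1.0, 0.27, 0.0, 0.5, 0.0, 0.0, 0.0, 1.0, 0.11, -0.01, 0.21, 0.0, 0.0, 0.0, 1.0]
ends [6.329e+02 1.000e-01 8.600e+01] left [ 0.1 -0.1  0. ] 0.0
```

Call:
step_arm(moves=[-0.2, 0, 0.1, 0.1, 0.05, 0.05, 1.0, -0.1, 0, 0.1, 0, 0, 0, 1, 0.1, 0, 0.4, 0, 0, 0, 1, 0.1, 0, 0.4, 0, 0, 0, 1])

```text
time: 11.75
tool_pos: [635.9, -55.7, 80.4]
tcp_rot: [3.134, -1.044, 1.601]
contact_force: [-0.5, -4.0, 3.7]
grip_width: 0.2
```

```bash
python3 -c "
from plan import *
st()
plan([633,0,84],Rtilt(1.3,60,91.3),1,n=8,vmax=.5)
"
```

```text
11.75 [635.9 -55.7  80.4] z [-0.018  0.864 -0.502] jaw [1.    0.023 0.004] F [-0.5 -4.   3.7] w 0.2 q [-0.58  1.01  1.15  0.8   1.7  -0.82]
5 rows
[0.34, -0.02, 0.5, 0.02, 0.04, 0.06, 1.0, 0.33, -0.02, 0.5, 0.0, 0.0, 0.0, 1.0, 0.33, -0.02, 0.5, 0.0, 0.0, 0.0, 1.0, 0.33, -0.01, 0.5, 0.0, 0.0, 0.0, 1.0, 0.22, -0.01, 0.32, 0.0, 0.0, 0.0, 1.0]
ends [633.  -0.  84.] left [-0.  0. -0.] 0.0
```

Call:
step_arm(moves=[0.3, -0.05, 0.5, 0, 0.05, 0.05, 1.0, 0.27, -0.05, 0.5, 0.0, 0.0, 0.0, 1.0, 0.27, -0.05, 0.5, 0.0, 0.0, 0.0, 1.0, 0.27, 0, 0.5, 0.0, 0.0, 0.0, 1.0])

```text
time: 12.08
tool_pos: [632.9, -9.7, 80.1]
tcp_rot: [3.133, -1.046, 1.595]
contact_force: [0.6, -5.3, 5.0]
grip_width: 0.3
```

```bash
python3 -c "
from plan import *
st()
im=capture('side')[:,:,::-1]; cv2.imwrite('pics/side7.png',cv2.resize(im[150:300,220:400],None,fx=4,fy=4))
im=capture('top')[:,:,::-1]; cv2.imwrite('pics/top7.png',cv2.resize(im[180:310,210:360],None,fx=4,fy=4))
plan([632,60,84],Rtilt(1.3,60,91.3),1,n=8,vmax=.5)
"
```

```text
12.08 [632.9  -9.7  80.1] z [-0.012  0.866 -0.501] jaw [1.    0.017 0.005] F [ 0.6 -5.3  5. ] w 0.3 q [-0.53  0.98  1.24  0.84  1.62 -0.83]
6 rows
[0.33, 0.01, 0.5, 0.06, 0.0, 0.01, 1.0, 0.33, 0.01, 0.5, 0.0, 0.0, 0.0, 1.0, 0.33, 0.01, 0.5, 0.0, 0.0, 0.0, 1.0, 0.33, 0.01, 0.5, 0.0, 0.0, 0.0, 1.0, 0.33, 0.01, 0.5, 0.0, 0.0, 0.0, 1.0, 0.23, 0.0, 0.34, 0.0, 0.0, 0.0, 1.0]
ends [631.9  60.   84.1] left [ 0.1  0.  -0.1] 0.0
```

View pics/side7.png

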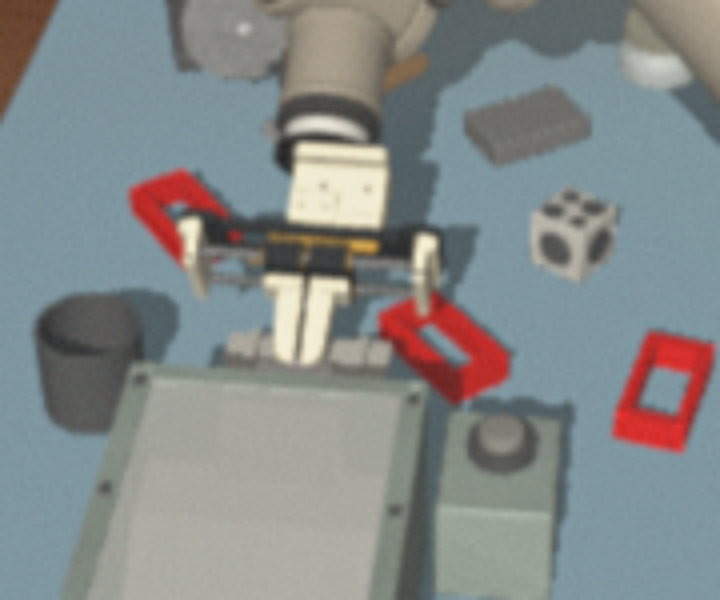

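View pics/top7.png

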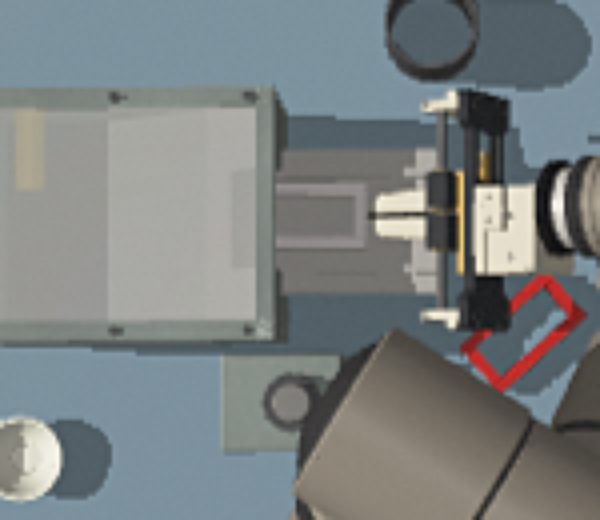

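The frame is straight, halfway through the gate, and the flap is swinging in behind the clear top at (245,215). I keep pushing.

Call:
step_arm(moves=[0.35, 0, 0.5, 0.05, 0, 0, 1.0, 0.35, 0, 0.5, 0.0, 0.0, 0.0, 1.0, 0.3, 0, 0.5, 0.0, 0.0, 0.0, 1.0, 0.3, 0, 0.5, 0.0, 0.0, 0.0, 1.0])

```text
time: 12.52
tool_pos: [631.2, 40.4, 80.6]
tcp_rot: [-3.141, -1.044, 1.59]
contact_force: [-0.5, -2.2, 0.7]
grip_width: 0.6
```

```bash
python3 -c "
from plan import *
st()
plan([631,75,83],Rtilt(1.3,60,91.3),1,n=8,vmax=.5)
"
```

```text
12.52 [631.2  40.4  80.6] z [-0.017  0.864 -0.502] jaw [ 1.    0.02 -0.  ] F [-0.5 -2.2  0.7] w 0.6 q [-0.47  0.95  1.31  0.87  1.56 -0.82]
3 rows
[0.34, 0.01, 0.5, 0.04, 0.04, -0.02, 1.0, 0.34, 0.01, 0.5, 0.0, 0.0, 0.0, 1.0, 0.29, 0.01, 0.44, 0.0, 0.0, 0.0, 1.0]
ends [631.1  75.   83. ] left [-0.1 -0.   0. ] 0.0
```

Call:
step_arm(moves=[0.35, 0, 0.5, 0.05, 0, 0, 1.0, 0.35, 0, 0.5, 0.0, 0.0, 0.0, 1.0, 0.3, 0, 0.45, 0.0, 0.0, 0.0, 1.0])

```text
time: 12.77
tool_pos: [630.0, 79.6, 83.3]
tcp_rot: [-3.136, -1.045, 1.589]
contact_force: [-0.2, -3.1, 0.7]
grip_width: 0.7
```

```bash
python3 -c "
from plan import *
st()
im=capture('top')[:,:,::-1]; cv2.imwrite('pics/top8.png',cv2.resize(im[180:310,190:340],None,fx=4,fy=4))
plan([631,95,84],Rtilt(1.3,60,91.3),1,n=8,vmax=.3)
"
```

```text
12.77 [630.   79.6  83.3] z [-0.022  0.865 -0.502] jaw [ 1.     0.023 -0.003] F [-0.2 -3.1  0.7] w 0.7 q [-0.41  0.93  1.36  0.9   1.52 -0.81]
2 rows
[0.19, 0.05, 0.3, -0.06, 0.02, -0.02, 1.0, 0.15, 0.04, 0.26, 0.0, 0.0, 0.0, 1.0]
ends [630.9  95.   83.9] left [ 0.1 -0.   0.1] 0.0
```

View pics/top8.png

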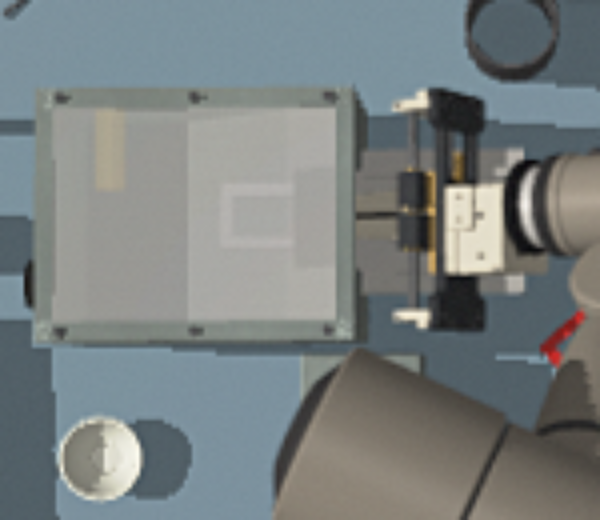

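The frame's leading end shows through the clear top at (220,215), lying level under the flap at (315,215). I push the last stretch slowly.

Call:
step_arm(moves=[0.2, 0.05, 0.3, -0.05, 0, 0, 1.0, 0.15, 0.05, 0.25, 0.0, 0.0, 0.0, 1.0])

```text
time: 12.98
tool_pos: [631.0, 96.9, 84.7]
tcp_rot: [-3.139, -1.047, 1.592]
contact_force: [0.9, 0.1, -0.6]
grip_width: 0.5
```

```bash
python3 -c "
from plan import *
st()
im=capture('top')[:,:,::-1]; cv2.imwrite('pics/top9.png',cv2.resize(im[180:310,190:340],None,fx=4,fy=4))
"
```

```text
12.98 [631.   96.9  84.7] z [-0.021  0.865 -0.501] jaw [ 1.     0.023 -0.001] F [ 0.9  0.1 -0.6] w 0.5 q [-0.39  0.92  1.37  0.92  1.5  -0.81]
```

View pics/top9.png

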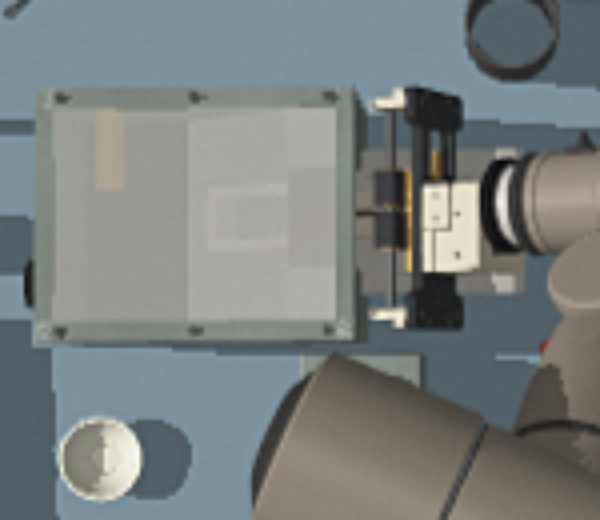

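Contact force has gone to zero and the frame image at (205,215) has dimmed, so it may be tipping. I wait briefly and look.

Call:
step_arm(moves=[0, 0, 0, 0, 0, 0, 1, 0, 0, 0, 0, 0, 0, 1, 0, 0, 0, 0, 0, 0, 1])

```text
time: 13.28
tool_pos: [630.9, 98.3, 84.5]
tcp_rot: [-3.138, -1.046, 1.593]
contact_force: [-0.4, 0.4, 0.1]
grip_width: 0.3
```

```bash
python3 -c "
from plan import *
st()
im=capture('top')[:,:,::-1]; cv2.imwrite('pics/top10.png',cv2.resize(im[180:310,190:340],None,fx=4,fy=4))
"
```

```text
13.28 [630.9  98.3  84.5] z [-0.023  0.865 -0.501] jaw [ 1.     0.025 -0.002] F [-0.4  0.4  0.1] w 0.3 q [-0.39  0.92  1.37  0.92  1.5  -0.81]
```

View pics/top10.png

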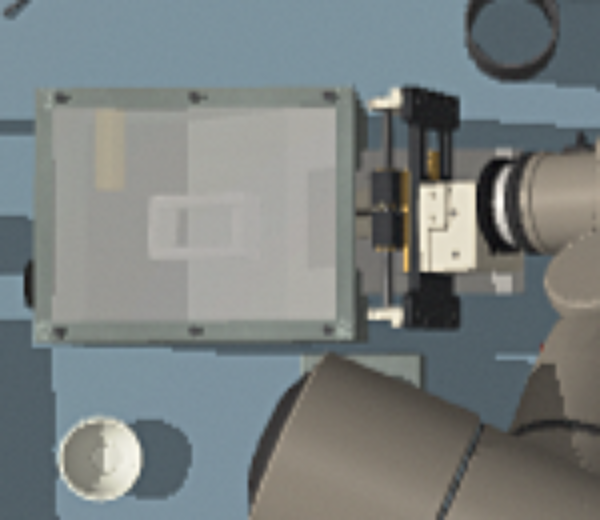

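The frame is sliding down the chute, now at (195,225). I back the tool out the way it came.

Call:
step_arm(moves=[-0.5, 0, -0.85, 0, 0, 0, 1, -0.5, 0, -0.9, 0, 0, 0, 1, -0.5, 0, -0.9, 0, 0, 0, 1, -0.5, 0, -0.9, 0, 0, 0, 1, -0.5, 0, -1, 0, 0, 0, 1, -0.4, 0, -1, 0, 0, 0, 1, -0.4, 0, -1, 0, 0, 0, 1, -0.2, 0, -1, 0, 0, 0, 1])

```text
time: 14.0
tool_pos: [633.3, -72.7, 97.7]
tcp_rot: [-3.127, -1.05, 1.585]
contact_force: [0.9, 0.1, 0.1]
grip_width: 0.0
```

```bash
python3 -c "
from plan import *
st()
im=capture('top')[:,:,::-1]; cv2.imwrite('pics/top11.png',cv2.resize(im[180:310,190:340],None,fx=4,fy=4))
im=capture('side')[:,:,::-1]; cv2.imwrite('pics/side11.png',cv2.resize(im[200:370,210:380],None,fx=3.5,fy=3.5))
plan([560,-60,240],Rdown(1.3),1)
"
```

```text
14.0 [633.3 -72.7  97.7] z [-0.027  0.867 -0.498] jaw [ 1.     0.027 -0.007] F [0.9 0.1 0.1] w 0.0 q [-0.6   1.    1.12  0.79  1.75 -0.79]
8 rows
[1.0, -0.57, -0.43, 0.0, -1.0, 0.0, 1.0, 1.0, -0.59, -0.51, 0.0, -1.0, 0.0, 1.0, 1.0, -0.61, -0.61, 0.0, -1.0, 0.0, 1.0, 1.0, -0.64, -0.7, -0.01, -1.0, 0.0, 1.0, 1.0, -0.68, -0.82, 0.0, -1.0, 0.0, 1.0, 0.88, -0.63, -0.82, -0.01, -1.0, 0.0, 1.0, 0.0, 0.0, 0.0, 0.0, -1.0, 0.0, 1.0, 0.0, 0.0, 0.0, -0.01, -1.0, 0.0, 1.0]
ends [560.  -59.9 240. ] left [-0.  -0.1 -0. ] 28.0
```

View pics/top11.png

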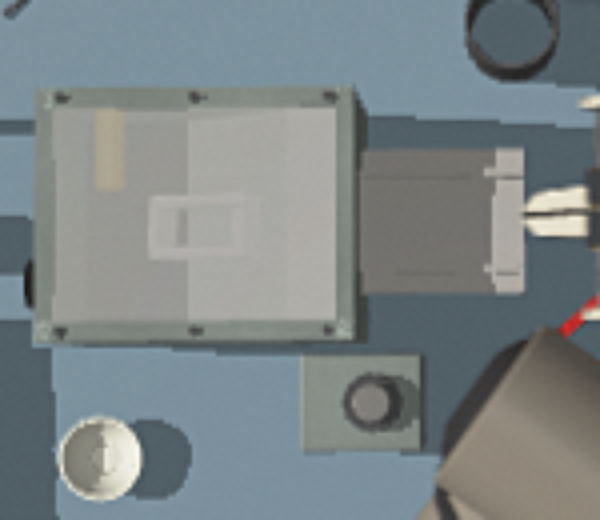

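View pics/side11.png

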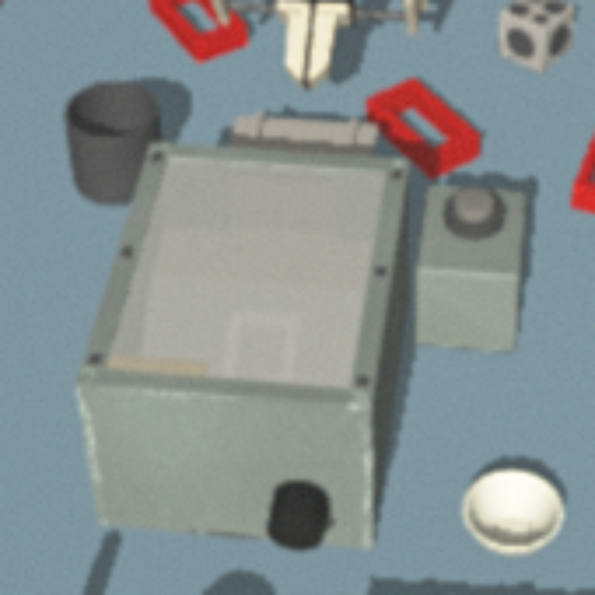

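The shelf is empty and the dark flap rectangle has gone from under the clear top, so the flap looks shut. The frame lies at the chute foot at (195,225), unmoved since the last picture. Next I turn the tool upright and go to the button.

```bash
python3 -c "
from plan import *
plan([560,-80,240],Rdown(91.3),1)
"
```

```text
8 rows
[1.0, -0.62, -0.61, 0.57, -0.58, -1.0, 1.0, 1.0, -0.57, -0.61, 0.57, -0.58, -1.0, 1.0, 1.0, -0.51, -0.63, 0.58, -0.58, -1.0, 1.0, 1.0, -0.47, -0.64, 0.57, -0.58, -1.0, 1.0, 1.0, -0.42, -0.66, 0.57, -0.58, -1.0, 1.0, 1.0, -0.38, -0.68, 0.58, -0.58, -1.0, 1.0, 0.2, -0.06, -0.15, 0.57, -0.58, -1.0, 1.0, 0.0, 0.0, 0.0, 0.58, -0.58, -1.0, 1.0]
ends [560.  -80.  240.1] left [-0.   0.  -0.1] 63.2
```

Call:
step_arm(moves=[1.0, -0.6, -0.6, 0.6, -0.6, -1.0, 1.0, 1.0, -0.55, -0.6, 0.6, -0.6, -1.0, 1.0, 1.0, -0.5, -0.6, 0.6, -0.6, -1.0, 1.0, 1.0, -0.45, -0.65, 0.6, -0.6, -1.0, 1.0, 1.0, -0.4, -0.65, 0.6, -0.6, -1.0, 1.0, 1.0, -0.4, -0.7, 0.6, -0.6, -1.0, 1.0, 0.2, -0.05, -0.15, 0.6, -0.6, -1.0, 1.0, 0.0, 0.0, 0.0, 0.6, -0.6, -1.0, 1.0])

```text
time: 14.77
tool_pos: [556.1, -79.4, 239.9]
tcp_rot: [2.903, -0.621, 2.376]
contact_force: [-0.7, 0.3, 0.6]
grip_width: 0.3
```

```bash
python3 -c "
from plan import *
st()
plan([520,-20,240],Rdown(91.3),1)
"
```

```text
14.77 [556.1 -79.4 239.9] z [-0.244  0.563 -0.79 ] jaw [0.773 0.605 0.192] F [-0.7  0.3  0.6] w 0.3 q [-0.5   0.68  1.1   0.41  1.88 -1.21]
8 rows
[1.0, 0.15, 0.77, 0.56, -0.6, -1.0, 1.0, 1.0, 0.24, 0.71, 0.56, -0.6, -1.0, 1.0, 0.77, 0.26, 0.5, 0.56, -0.6, -1.0, 1.0, 0.0, 0.0, 0.0, 0.56, -0.6, -1.0, 1.0, 0.0, 0.0, 0.0, 0.56, -0.6, -1.0, 1.0, 0.0, 0.0, 0.0, 0.56, -0.59, -1.0, 1.0, 0.0, 0.0, 0.0, 0.56, -0.6, -1.0, 1.0, 0.0, 0.0, 0.0, 0.55, -0.6, -1.0, 1.0]
ends [520. -20. 240.] left [-0. -0.  0.] 20.3
```

Call:
step_arm(moves=[0.6, 0.1, 0.5, 0.55, -0.6, -1.0, 1.0, 0.6, 0.2, 0.5, 0.55, -0.6, -1.0, 1.0, 0.6, 0.2, 0.4, 0.55, -0.6, -1.0, 1.0, 0.4, 0.2, 0.2, 0.55, -0.6, -1.0, 1.0, 0.0, 0.0, 0.0, 0.55, -0.6, -1.0, 1.0, 0.0, 0.0, 0.0, 0.55, -0.6, -1.0, 1.0, 0.0, 0.0, 0.0, 0.55, -0.6, -1.0, 1.0, 0.0, 0.0, 0.0, 0.55, -0.6, -1.0, 1.0])

```text
time: 15.43
tool_pos: [525.2, -23.1, 238.9]
tcp_rot: [3.016, -0.158, 2.934]
contact_force: [-0.2, 0.9, -1.0]
grip_width: 0.4
```

```bash
python3 -c "
from plan import *
st()
plan([479.7,55,180],Rdown(91.3),1)
"
```

```text
15.43 [525.2 -23.1 238.9] z [-0.127  0.155 -0.98 ] jaw [0.224 0.967 0.124] F [-0.2  0.9 -1. ] w 0.4 q [-0.26  0.42  1.39  0.12  1.5  -1.63]
4 rows
[0.67, 0.77, 1.0, 0.6, -0.6, -1.0, 1.0, 0.7, 0.91, 1.0, 0.6, -0.59, -1.0, 1.0, 0.67, 1.0, 0.93, 0.6, -0.6, -1.0, 1.0, 0.38, 0.65, 0.53, 0.25, -0.25, -0.43, 1.0]
ends [479.7  54.9 179.9] left [-0.   0.1  0.1] 0.0
```

Call:
step_arm(moves=[0.65, 0.75, 0.8, 0.6, -0.6, -1.0, 1.0, 0.7, 0.9, 0.8, 0.6, -0.6, -1.0, 1.0, 0.65, 0.9, 0.7, 0.6, -0.6, -1.0, 1.0, 0.3, 0.5, 0.4, 0.25, -0.25, -0.4, 1.0, 0, 0, 0, 0, 0, 0, 1])

```text
time: 15.85
tool_pos: [478.3, 53.3, 192.3]
tcp_rot: [-3.135, 0.012, -3.1]
contact_force: [-0.5, -0.0, 0.6]
grip_width: 0.5
```

```bash
python3 -c "
from plan import *
st()
plan([479.7,55,130],Rdown(91.3),1)
im=capture('top')[:,:,::-1]; cv2.imwrite('pics/top12.png',cv2.resize(im[180:310,190:340],None,fx=4,fy=4))
im=capture('side')[:,:,::-1]; cv2.imwrite('pics/side12.png',cv2.resize(im[200:370,210:380],None,fx=3.5,fy=3.5))
"
```

```text
15.85 [478.3  53.3 192.3] z [ 0.012 -0.006 -1.   ] jaw [-0.042  0.999 -0.007] F [-0.5 -0.   0.6] w 0.5 q [-0.04  0.29  1.7  -0.01  1.14 -1.66]
4 rows
[-0.01, 0.03, 1.0, -0.09, 0.17, 0.28, 1.0, -0.02, 0.03, 1.0, 0.0, 0.0, 0.0, 1.0, -0.03, 0.03, 1.0, 0.0, 0.0, 0.0, 1.0, 0.0, 0.0, 0.12, 0.0, 0.0, 0.0, 1.0]
ends [479.7  55.  129.9] left [0.  0.  0.1] 0.0
```

View pics/side12.png

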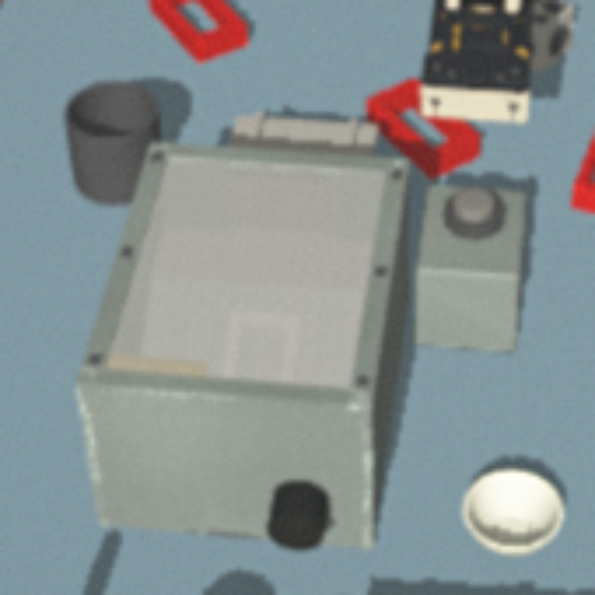

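View pics/top12.png

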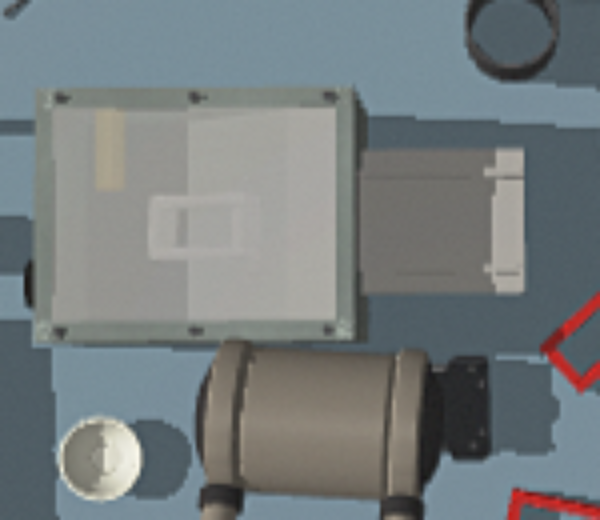

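The frame rests unchanged and the shelf is clear. The button is at (474,207) in the side crop; I'll check that against the top-view position.

```bash
python3 -c "
from plan import *
print(ray('side',(210+474.5/3.5-.5,200+207.5/3.5-.5),107), ray('top',(190+372/4-.4,180+402/4-.4),107))
"
```

```text
[479.39262968  62.7751121  107.        ] [479.00150826  54.32948648 107.        ]
```

Call:
step_arm(moves=[0, 0.05, 1.0, -0.1, 0.15, 0.3, 1.0, 0, 0.05, 1.0, 0.0, 0.0, 0.0, 1.0, 0, 0.05, 0.7, 0.0, 0.0, 0.0, 1.0, 0, 0, 0, 0, 0, 0, 1])

```text
time: 16.28
tool_pos: [486.8, 51.3, 141.1]
tcp_rot: [3.14, 0.01, -3.132]
contact_force: [-0.2, -0.5, 0.2]
grip_width: 0.3
```

```bash
python3 -c "
from plan import *
st()
plan([479.7,55,110],Rdown(91.3),1)
"
```

```text
16.28 [486.8  51.3 141.1] z [ 0.01   0.002 -1.   ] jaw [-0.01   1.     0.002] F [-0.2 -0.5  0.2] w 0.3 q [-0.05  0.36  1.75  0.    1.01 -1.64]
2 rows
[0.24, 0.12, 1.0, 0.03, 0.15, -0.18, 1.0, 0.12, 0.07, 0.55, 0.0, 0.0, 0.0, 1.0]
ends [479.8  55.1 110. ] left [-0.1 -0.1 -0. ] 0.0
```

Call:
step_arm(moves=[0.25, 0.15, 0.6, 0, 0.1, -0.15, 1.0, 0.1, 0.1, 0.3, 0.0, 0.0, 0.0, 1.0, 0, 0, 0, 0, 0, 0, 1])

```text
time: 16.53
tool_pos: [483.2, 53.6, 124.0]
tcp_rot: [3.139, 0.005, -3.127]
contact_force: [-1.2, 0.1, 0.7]
grip_width: 0.4
```

```bash
python3 -c "
from plan import *
st()
plan([479.7,56,110],Rdown(91.3),1)
im=capture('side')[:,:,::-1]; cv2.imwrite('pics/side13.png',cv2.resize(im[210:320,290:400],None,fx=5,fy=5))
"
```

```text
16.53 [483.2  53.6 124. ] z [ 0.005  0.002 -1.   ] jaw [-0.015  1.     0.002] F [-1.2  0.1  0.7] w 0.4 q [-0.05  0.38  1.78  0.    0.97 -1.64]
1 rows
[0.18, 0.12, 0.7, 0.03, 0.08, -0.11, 1.0]
ends [479.6  56.  110. ] left [ 0.1 -0.   0. ] 0.0
```

View pics/side13.png

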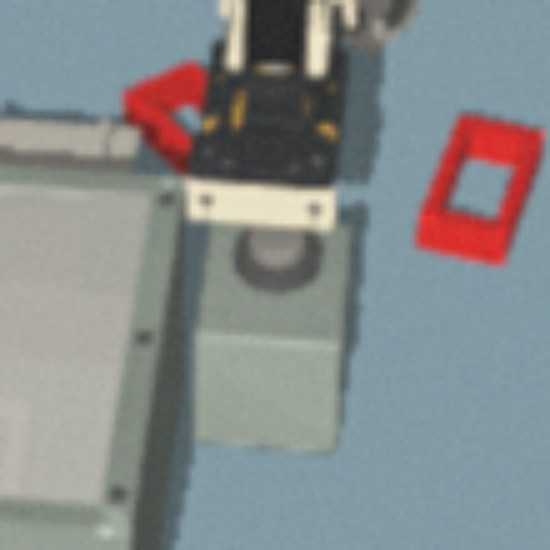

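The gripper hangs over the button, which is at (278,255) in the crop. The side view first gave y≈63, but its patch includes about 3 px of button wall. Corrected for that it gives about 56, which agrees with the top view. Now I press.

Call:
step_arm(moves=[0.2, 0.1, 0.3, 0, 0.1, -0.1, 1.0, 0.05, 0.05, 0.3, 0.0, 0.0, 0.0, 1.0, 0, 0, 0, 0, 0, 0, 1])

```text
time: 16.83
tool_pos: [480.3, 55.8, 113.7]
tcp_rot: [3.14, 0.003, -3.121]
contact_force: [-0.6, -0.4, -0.4]
grip_width: -0.0
```

```bash
python3 -c "
from plan import *
st()
plan([479.7,56,100],Rdown(91.3),1)
"
```

```text
16.83 [480.3  55.8 113.7] z [ 0.003  0.002 -1.   ] jaw [-0.021  1.     0.002] F [-0.6 -0.4 -0.4] w -0.0 q [-0.04  0.39  1.8   0.    0.95 -1.64]
1 rows
[0.03, 0.01, 0.69, 0.03, 0.04, -0.03, 1.0]
ends [479.7  56.   99.9] left [-0.  -0.   0.1] 0.0
```

Call:
step_arm(moves=[0, 0, 0.35, 0, 0, 0, 1.0])

```text
time: 16.92
tool_pos: [481.3, 55.8, 107.6]
tcp_rot: [3.14, 0.006, -3.121]
contact_force: [-0.3, 0.1, 1.2]
grip_width: 0.5
```

Call:
step_arm(moves=[0, 0, 0.25, 0, 0, 0, 1.0])

```text
time: 17.0
tool_pos: [481.3, 55.8, 102.3]
tcp_rot: [3.14, 0.006, -3.121]
contact_force: [-2.6, -0.8, 4.0]
grip_width: 0.3
```

Call:
step_arm(moves=[0, 0, 0.2, 0, 0, 0, 1.0])

```text
time: 17.08
tool_pos: [481.6, 55.8, 100.0]
tcp_rot: [3.14, 0.007, -3.12]
contact_force: [-17.4, -0.3, 65.8]
grip_width: 0.4
```

The button is bottomed out at z=100 with a sharp rise in force. I release at once.

Call:
step_arm(moves=[0, 0, -0.5, 0, 0, 0, 1.0, 0, 0, -1, 0, 0, 0, 1, 0, 0, -1, 0, 0, 0, 1, 0, 0, -1, 0, 0, 0, 1, 0, 0, -1, 0, 0, 0, 1, -0.5, 0, -1, 0, 0, 0, 1, -1, 0, -0.5, 0, 0, 0, 1, -1, 0, 0, 0, 0, 0, 1])

```text
time: 17.75
tool_pos: [528.8, 57.4, 224.9]
tcp_rot: [3.14, 0.005, -3.12]
contact_force: [0.8, -0.2, -0.3]
grip_width: 0.3
```

```bash
python3 -c "
from plan import *
st()
im=capture('top')[:,:,::-1]; cv2.imwrite('pics/top14.png',im)
im=capture('side')[:,:,::-1]; cv2.imwrite('pics/side14.png',cv2.resize(im[130:370,210:430],None,fx=2.5,fy=2.5))
"
```

```text
17.75 [528.8  57.4 224.9] z [ 0.005  0.002 -1.   ] jaw [-0.022  1.     0.002] F [ 0.8 -0.2 -0.3] w 0.3 q [-0.04  0.35  1.51  0.    1.27 -1.63]
```

View pics/top14.png

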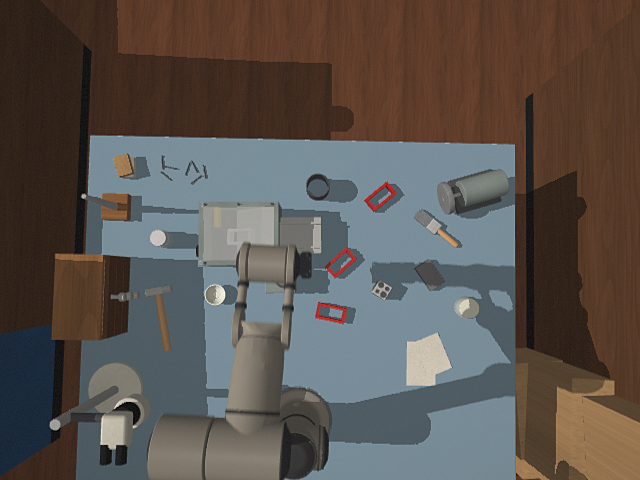

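View pics/side14.png

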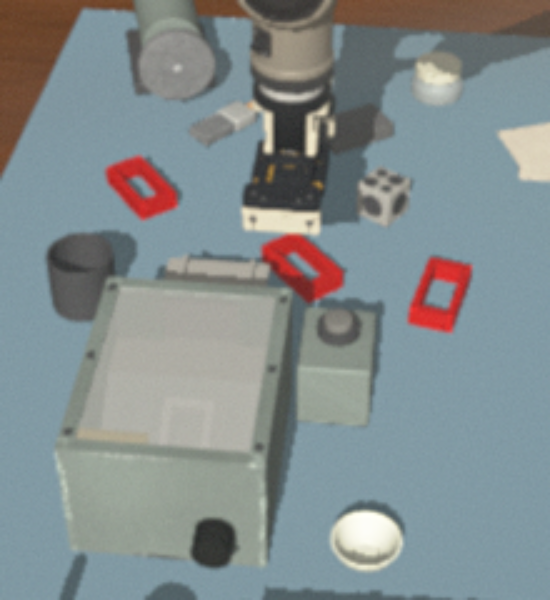

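The bystanders are where they were, and the frame lies at the chute foot at (238,237) in the top view. The button is back up and the robot is clear of everything. I hand in the job.

```bash
python3 -c "
from plant import *
print(close_job())"
```

```text
the job is handed in; nothing more can be done
None
```

The frame went through the flap and down the chute. I then pressed the start button fully, let go and handed the job in at about 18 s; the hand-in gave no verdict.

**What I did**
- I gripped the bare aluminium frame across its width and set it end first on the shelf.
- I pushed it through the flap with shut fingers tilted 60° until the contact force went to zero and it slid down.
- I backed out, checked the pictures, and only then pressed the button and raised the arm.

**What the last checks showed**
- **Frame:** it rests at the foot of the chute, in the same place in successive pictures.
- **Flap:** the flap can no longer be seen under the clear top and the shelf is empty, so I take it as shut. No picture shows its face, so this is inferred.
- **Button:** it stopped hard with the fingertips at about z = 100 mm, against about 101 mm expected when fully down. It looks up again in the last picture.
- **Bystanders:** they look unmoved, and the robot was touching nothing at hand-in.

**What was not perfect**
- **Force peaks:** there were two short ones, about 50 N when the held frame met the shelf and about 66 N when the button bottomed. Both went through the fingers or the held frame, not the gripper body, and stayed under the 120 N wrist limit.
- **Button position:** the side view first put the button about 8 mm from the top view. Allowing for the visible button wall brought them into agreement.

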